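# Set up a steel block under a strap clamp for drilling

## Task

Set the steel block up for drilling: lay the beech block along the fixture plate, centred over its large drill hole, put the steel block lengthwise on the middle of it, and stand whichever round post is as high as the two blocks together on the machined round spot, leaving the other post where it is. Then lower the strap clamp over the stud so that it lies level along the plate, tail on the post and tapered nose on the end of the steel block nearest the stud, covering only the first one to two centimetres of it. Last, put the steel washer over the stud, flat on the strap, and let go of everything.

Things in the scene. Friction and masses are not known exactly. Their poses are not given: they have to be found in the camera images.
- plate: Bright aluminium fixture plate, 230 x 100 x 12 mm, fixed; a stud stands on it. Origin on the bench below the stud, z up (top face at z = 12 mm), x along the plate toward the drill hole; it spans x -90 to +140, y -50 to +50 mm. Drill hole (26 mm across) at x = +80, y = 0; machined round spot (44 mm across) at x = -58, y = 0. A nut 24 mm across, 11 mm high sits at the stud's foot.
- stud_tip (a point): Tip of the plate's stud, on its axis, 88 mm above the plate's top face (100 mm above the bench). The stud is 12 mm across (threads 13 mm), its last 8 mm tapering to 5 mm; axes as the plate.
- beech_block: Orange-brown wooden packing block, loose, 48 x 105 x 32 mm (x, y, z), about 0.14 kg. Origin at the centre of its underside, long side along y, z up.
- steel_block: Pale grey steel workpiece with drilled holes in its top, loose, 45 x 75 x 18 mm (x, y, z), about 0.46 kg. Origin at the centre of its underside, long side along y, z up.
- post_bright: Bright round support post, loose, 36 mm across, 50 mm high, 0.35 kg, standing upright. Origin at the centre of its underside, z up.
- post_black: Dark round support post, loose, 36 mm across, 32 mm high, 0.22 kg, standing upright. Origin at the centre of its underside, z up.
- strap: Dark steel strap clamp, loose, lying flat, 132 x 38 x 12 mm (x, y, z), about 0.42 kg. Origin at mid-length on its underside, z up, +x toward the tapered nose (22 mm wide at the tip); tail end at x = -66 mm. A slot for the stud, 20 mm wide, goes right through from x = -14 to +38 mm. Centre of mass near x = -6 mm.
- strap_nose (a point): Tip of the strap's tapered nose, on its underside: 66 mm from the strap's origin along its +x; axes as the strap.
- washer: Thick steel washer, loose, lying flat, 36 mm across, hole 18 mm, 10 mm high, 0.05 kg. Origin at the centre of its underside, z up.
Things that resemble listed ones, but are neither listed nor needed, are in the scene too. Of the things shaped like the steel_block, the grey one is meant.

How it is judged:
By the outcome, as a careful person would: the job done as asked, in the order asked, and still so for the second after the job is handed in, with the robot touching nothing.
It also fails if it takes over 118 s, if anything falls off the work surface, if the arm or the gripper's body presses on something with over 40 N, if the wrist force passes 120 N, or if a joint passes its speed limit or range.

## Robot

A 6-joint arm with a two-finger parallel gripper is mounted at the origin on the work surface; the furniture and walls round the work are solid. World frame = base frame: x ahead of the robot, y to its left, z up, the work surface at z = 0. Lengths are in mm, angles in rad, forces in N, time in s.
With the tool pointing down it reaches from about 325 to 775 mm from the base axis. Payload 5.5 kg.
Tool frame: the origin (TCP) lies midway between the tips of the shut fingers; the grasp point (between the pads) lies 19 mm behind it (ctrl.grasp_offset is the distance from the TCP to the grasp point, in mm); z points along the fingers, y is the line along which they close (so a half turn about z gives the same grasp; the last joint's range is limited). The gripper opens to 85 mm and grips with 20 to 120 N. Pads are 22 mm wide; open, the fingers measure 114 mm over their backs; the gripper's body (76 mm by 85 mm) begins 54 mm behind the grasp point. The pads swing forward as they close: fully open they stand 13 mm farther back than shut.
Start: joints at [-1.176, 0.091, 1.231, -0, 1.82, -0.057], TCP at [261.953, -539.812, 231.275] pointing down, gripper open.
Joint ranges: [-2.87, 2.87], [-0.86, 2.18], [0.17, 2.46], [-1.51, 4.65], [0.06, 2.69], [-2.65, 2.65]. Speed limits (rad/s): [2.57, 2.57, 3.01, 3.14, 3.14, 3.14].

## Interface

Orientations are given as a unit quaternion [x, y, z, w].
In Python, from bench import ctrl gives the robot as it stands. The module is installed in compiled form; this text tells all that it offers.
- The arm moves only by the shell command python3 -m creep 'ROWS' [OPENING]. ROWS is JSON, a list of rows, each a list of 2 entries, a list of its own where there are three numbers: the shift along the tool's x, y, z in cm, then the turn, a rotation vector about the tool's x, y, z in units of 5 degrees (1.0 is 5 degrees). In form: [[[x, y, z], [ax, ay, az]], ...]. A call has 1 to 5 rows; each row is the pose to reach, as a shift and turn from the pose commanded when the call began, along the tool's axes at that moment; what a row does not reach only later rows make up. A row lasts 1/12 s, in which the tool goes at most 41.7 mm and 7.16 degrees, less where a joint would pass 70% of its speed; a pose out of reach is approached as far as the arm can. A call with a gripper value outside its range is refused whole. OPENING is the opening, from 0 (shut) to 1 (fully open), set as the call begins (- or left out, the last holds). The fingers move at their own pace and stop on an object; the grip force is fixed at half the most. Time passes only in rows, so rows that repeat a pose let the fingers close. It gives the time, the measured TCP pose, the force, the opening and the grip force at its end, in the units of the state.
- ctrl.read_state(): the state, without advancing time (a new reading comes with each control period).
- ctrl.grab_frame(name): name is "side" or "top"; returns the picture (420x560x3 uint8, red, green, blue); there is no depth.
- ctrl.get_calibration(name): a dict with "fx", "fy", "cx", "cy" (pixels), "position" and "attitude" of the camera in the world. Camera axes: x right, y up, looking along -z (the intrinsics and any distortion apply to the point x, -y, -z); pixel columns grow to the right and rows downward; lengths in mm; the calibration is good to about 2 mm. A picture is of the moment at which its call begins. get_calibration takes no time and is no camera call.
- ctrl.close_job(): hands the job in; it is judged then, once.
The state is a dict: "time_s": time; "joints": joint angles; "joint_vel": joint speeds; "joint_torque": joint torques, N m; "eef_pos": TCP position; "ee_rot": TCP orientation; "contact_force": force on the tool from outside, world axes, zero at the start; "ft_torque": the same for the moment, N m; "gripper_width": opening from 0.0 (shut) to 1.0 (fully open); "grasp_force": force on a finger pad.
Only numpy, scipy, OpenCV 4.12 (cv2) and the standard library are available. Lean on these libraries where they do the work, as an engineer would, in place of code of your own. Each camera call takes 0.05 s, during which the arm holds its last target. There are 200 camera calls.

## Working session

There is one attempt and no reset: what is moved stays moved. The work goes in short steps, Python scripts to look and compute and a shell command to move; the robot and the scene stay as the last step left them, time stands still between calls to the robot, and variables do not carry over. Pictures are saved under pics/ and viewed, at most 14 in all, crops included, and the job is handed in when it is done.

```bash
mkdir -p pics; python3 - <<'E'
from bench import ctrl
import cv2
for n in("side","top"):
    cv2.imwrite(f"pics/{n}0.png",cv2.cvtColor(ctrl.grab_frame(n),cv2.COLOR_RGB2BGR)); print(n,ctrl.get_calibration(n))
s=ctrl.read_state();print(s,ctrl.grasp_offset)
E
```

```text
side {'fx': 515.1785090739359, 'fy': 515.1785090739359, 'cx': 269.4304511921577, 'cy': 211.0148463678189, 'position': array([ 307.67011203, 1212.15143919,  730.29484959]), 'attitude': array([-0.04121416,  0.50666135,  0.85997609, -0.04513092])}
top {'fx': 496.74103845989714, 'fy': 496.74103845989714, 'cx': 282.6176856802707, 'cy': 207.37999601185385, 'position': array([ 278.25033634,   20.58388115, 1623.88044961]), 'attitude': array([ 0.04352347, -0.04847189, -0.69756511,  0.71355386])}
{'time_s': 0.1, 'joints': array([-1.17569701e+00,  9.18419588e-02,  1.23178419e+00, -1.16814441e-05,
        1.81975512e+00, -5.66891662e-02]), 'joint_vel': array([ 0.00081848, -0.00192476, -0.00288656, -0.0003928 ,  0.00064505,
        0.00065175]), 'joint_torque': array([ 3.28185626e-03, -4.60219288e+01, -4.19216573e+01, -7.86705050e-05,
        1.06656793e-02, -2.70707011e-05]), 'eef_pos': array([ 261.85388021, -539.57952143,  230.21837793]), 'ee_rot': array([ 9.74594138e-01,  2.23976487e-01, -1.56181002e-04, -8.80579978e-04]), 'contact_force': array([-0.40836594,  0.42511804, -0.08870158]), 'ft_torque': array([ 0.02589099, -0.0374275 , -0.05242147]), 'grasp_force': 0.0, 'gripper_width': 1.0002059578764249} 18.700000000000003
```

View pics/top0.png

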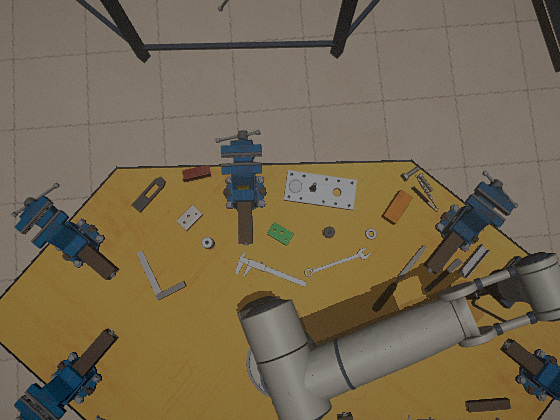

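View pics/side0.png

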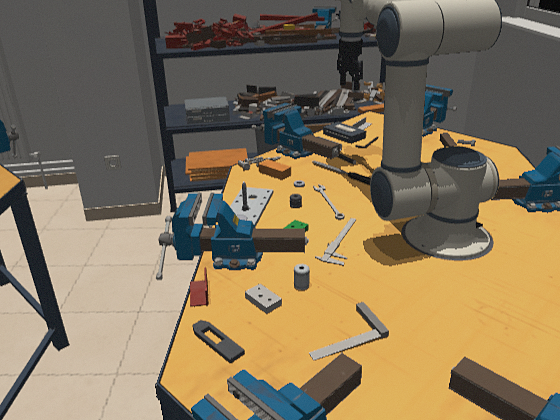

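```bash
cat > h.py <<'E'
import numpy as np,cv2
from scipy.spatial.transform import Rotation as R
from bench import ctrl
def cal(n):
    c=ctrl.get_calibration(n);return c,R.from_quat(c["attitude"]).as_matrix(),np.array(c["position"])
def ray(n,uv):
    c,M,p=cal(n);uv=np.atleast_2d(np.asarray(uv,float))
    d=np.c_[(uv[:,0]-c["cx"])/c["fx"],-(uv[:,1]-c["cy"])/c["fy"],-np.ones(len(uv))]
    return p,d@M.T
def plane(n,uv,z):
    p,d=ray(n,uv);return p+d*((z-p[2])/d[:,2])[:,None]
def proj(n,P):
    c,M,p=cal(n);q=(np.atleast_2d(P)-p)@M
    return np.c_[c["cx"]+c["fx"]*q[:,0]/-q[:,2],c["cy"]-c["fy"]*q[:,1]/-q[:,2]]
def grab(n,name=None):
    f=cv2.cvtColor(ctrl.grab_frame(n),cv2.COLOR_RGB2BGR)
    if name: cv2.imwrite(f"pics/{name}.png",f)
    return f
E
python3 - <<'E'
from h import *
f=cv2.imread("pics/top0.png")
cv2.imwrite("pics/c1.png",cv2.resize(f[160:280,130:430],None,fx=2.6,fy=4.0 if 0 else 2.6,interpolation=cv2.INTER_CUBIC))
hsv=cv2.cvtColor(f,cv2.COLOR_BGR2HSV)
def at(u,v):return hsv[v,u].tolist(),f[v,u].tolist()
for k,(u,v) in dict(table=(300,220),beech=(397,206),steel=(188,212),bright=(205,238),black=(329,232),strap=(140,205),washer=(366,234),plate=(320,200)).items(): print(k,at(u,v),plane("top",(u,v),0).round())
E
```

```text
table ([21, 143, 141], [62, 116, 141]) [[450. -46.   0.]]
beech ([15, 169, 136], [46, 92, 136]) [[ 504. -366.    0.]]
steel ([13, 17, 132], [123, 127, 132]) [[468. 322.   0.]]
bright ([106, 19, 145], [145, 139, 134]) [[384. 263.   0.]]
black ([12, 58, 66], [51, 57, 66]) [[ 413. -142.    0.]]
strap ([18, 39, 66], [56, 62, 66]) [[488. 481.   0.]]
washer ([116, 25, 155], [155, 142, 140]) [[ 409. -264.    0.]]
plate ([110, 5, 144], [144, 142, 141]) [[ 518. -111.    0.]]
```

View pics/c1.png

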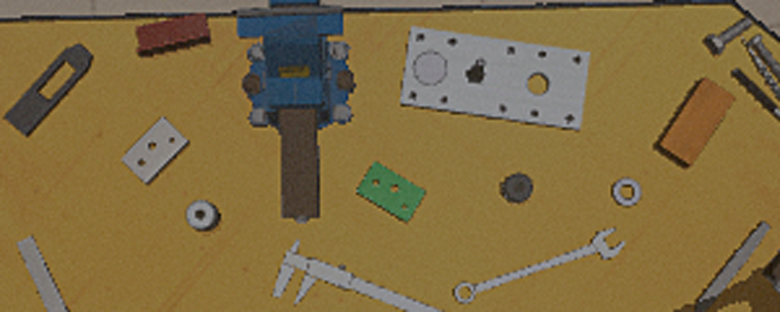

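The crop (2.6x, offset 130,160) shows the strap at (48,90) with its nose to the upper right, steel grey at (155,150) with decoys green (391,191) and red (173,33), and beech at (697,122), with the red block as its only decoy. It also shows the bright post at (202,214), black post at (517,187), washer at (627,191) with the wrench ring (464,292) as decoy, and plate spot (430,68) and hole (538,84).

```bash
cat > m.py <<'E'
from h import *
def comp(f,mask,uv,r=40):
    n,l,s,c=cv2.connectedComponentsWithStats(mask.astype(np.uint8),connectivity=4)
    ys,xs=np.nonzero(mask);i=np.argmin((xs-uv[0])**2+(ys-uv[1])**2);m=(l==l[ys[i],xs[i]]).astype(np.uint8)
    k=cv2.findContours(m,cv2.RETR_EXTERNAL,cv2.CHAIN_APPROX_NONE)[0];k=max(k,key=len)
    return m,k[:,0,:].astype(float)
E
python3 - <<'E'
from m import *
f=cv2.resize(cv2.imread("pics/top0.png"),None,fx=4,fy=4,interpolation=cv2.INTER_CUBIC)
h=cv2.cvtColor(f,cv2.COLOR_BGR2HSV).astype(int);H,S,V=h[...,0],h[...,1],h[...,2]
un=lambda k:(k+.5)/4-.5
gray=(S<75)&(V>100); dark=(V<88)&(S<100); orange=(H<18)&(S>140)&(V>95)
for nm,m,uv,z in [("beech",orange,(397,206),32),("steel",gray,(188,212),18),("bright",gray,(205,238),50),("black",dark,(329,232),32),("strap",dark,(140,205),12),("washer",gray,(366,234),10),("plate",gray,(320,200),12)]:
    mm,k=comp(f,m,(uv[0]*4,uv[1]*4)); P=plane("top",un(k),z)[:,:2].astype(np.float32)
    (c,wh,a)=cv2.minAreaRect(P); cc,r=cv2.minEnclosingCircle(P)
    b=cv2.boxPoints((c,wh,a)); e=b[1]-b[0] if np.linalg.norm(b[1]-b[0])>np.linalg.norm(b[2]-b[1]) else b[2]-b[1]
    print(nm,np.round(c,1),np.round(wh,1),"long dir deg",round(np.degrees(np.arctan2(e[1],e[0])),1),"circ",np.round(cc,1),round(r,1),"r",np.round(np.hypot(*c)))
# hole and spot holes
mm,k=comp(f,gray,(320*4,200*4)); hs,hr=cv2.findContours(mm,cv2.RETR_CCOMP,cv2.CHAIN_APPROX_NONE)
for q,hh in zip(hs,hr[0]):
    if hh[3]>=0 and cv2.contourArea(q)>100:
        P=plane("top",un(q[:,0,:]),12)[:,:2].astype(np.float32);print("inner",np.round(cv2.minAreaRect(P),1) if 0 else cv2.minEnclosingCircle(P))
f=cv2.imread("pics/side0.png"); cv2.imwrite("pics/c2.png",cv2.resize(f[130:360,180:400],None,fx=2.6,fy=2.6,interpolation=cv2.INTER_CUBIC))
E
```

```text
beech [ 498.7 -361.5] [ 48.1 106.6] long dir deg -32.8 circ [ 498.6 -361.5] 57.3 r 616.0
steel [449.7 315.5] [44.9 74.9] long dir deg -42.5 circ [449.7 315.2] 42.8 r 549.0
bright [368.9 250.1] [33.3 32.4] long dir deg 2.3 circ [368.9 250.5] 17.6 r 446.0
black [ 410.3 -137.7] [34.5 37.8] long dir deg -44.1 circ [ 411.2 -137.4] 19.4 r 433.0
strap [526.  450.4] [ 38.8 131.1] long dir deg -39.7 circ [525.4 451. ] 66.6 r 693.0
washer [ 411.6 -278.1] [34.8 33.9] long dir deg 45.7 circ [ 411. -278.] 17.8 r 497.0
plate [ 551.8 -109.9] [231.8 102.7] long dir deg 83.1 circ [ 552.2 -110.4] 125.0 r 563.0
inner ((501.47607421875, -204.1494140625), 6.5697221755981445)
inner ((507.14691162109375, -160.24644470214844), 5.312905311584473)
inner ((526.2928466796875, -6.874729156494141), 6.156545639038086)
inner ((545.750244140625, -165.13046264648438), 15.087102890014648)
inner ((560.2041015625, -85.23075103759766), 17.767349243164062)
inner ((577.6512451171875, -213.9433135986328), 5.899778842926025)
inner ((583.8335571289062, -169.42799377441406), 5.862856864929199)
inner ((587.353515625, -129.3450164794922), 6.067403793334961)
inner ((596.725830078125, -54.96648406982422), 6.255408763885498)
inner ((601.2117309570312, -14.006952285766602), 6.495002746582031)
```

View pics/c2.png

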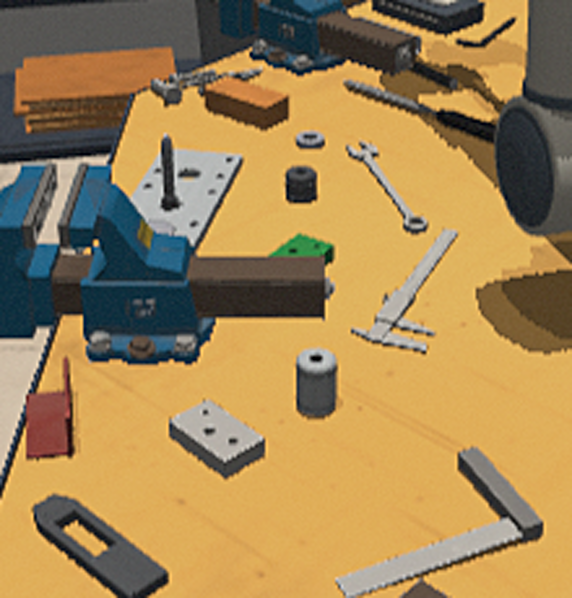

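```bash
cat > go.py <<'E'
import sys
from h import *
s=ctrl.read_state();p=np.array(s["eef_pos"]);Q=R.from_quat(s["ee_rot"]);M=Q.as_matrix()
print("t",round(s["time_s"],2),"pos",p.round(1),"psi",round(np.degrees(np.arctan2(M[1,0],M[0,0])),2),"tilt",M[:2,2].round(4),"F",np.round(s["contact_force"],1),"w",round(s["gripper_width"],3),"g",round(s["grasp_force"],1))
a=[float(v) for v in sys.argv[1:]]
while len(a)>=4:
    x,y,z,ps=a[:4];a=a[4:];c,t=np.cos(np.radians(ps)),np.sin(np.radians(ps))
    T=R.from_matrix(np.array([[c,t,0],[t,-c,0],[0,0,-1.]]))
    print("shift cm",((np.array([x,y,z])-p)@M/10).round(2),"turn",((Q.inv()*T).as_rotvec(degrees=True)/5).round(2))
E
python3 go.py 498.7 -361.5 260 -32.8 498.7 -361.5 60 -32.8
```

```text
t 0.1 pos [ 261.9 -539.6  230.2] psi 25.89 tilt [-0.0007  0.0016] F [-0.4  0.4 -0.1] w 1.0 g 0.0
shift cm [29.08 -5.69 -2.97] turn [-2.000e-02  1.000e-02  1.174e+01]
shift cm [29.08 -5.65 17.03] turn [-2.000e-02  1.000e-02  1.174e+01]
```

```bash
python3 -m creep '[[[20,-3.9,-3],[0,0,0]],[[20,-3.9,-3],[0,0,0]],[[20,-3.9,-3],[0,0,0]],[[20,-3.9,-3],[0,0,0]],[[20,-3.9,-3],[0,0,0]]]' 1; python3 -m creep '[[[9.1,-1.8,0],[0,0,7]],[[9.1,-1.8,0],[0,0,7]],[[9.1,-1.8,0],[0,0,7]],[[9.1,-1.8,0],[0,0,7]],[[9.1,-1.8,0],[0,0,7]]]'; python3 go.py 498.7 -361.5 260 -32.8 498.7 -361.5 60 -32.8
```

```text
time_s: 0.52
eef_pos: [426.2, -415.8, 261.1]
ee_rot: [0.975, 0.224, -0.0, -0.0]
contact_force: [0.6, -0.2, 0.4]
gripper_width: 0.998
grasp_force: 0.0
time_s: 0.93
eef_pos: [500.0, -360.1, 260.3]
ee_rot: [0.997, -0.081, -0.001, -0.0]
contact_force: [-0.9, 0.8, -0.6]
gripper_width: 1.0
grasp_force: 0.0
t 0.93 pos [ 500.  -360.1  260.3] psi -9.31 tilt [-0.0012  0.001 ] F [-0.9  0.8 -0.6] w 1.0 g 0.0
shift cm [-0.1   0.16  0.03] turn [-0.01  0.02  4.7 ]
shift cm [-0.08  0.17 20.03] turn [-0.01  0.02  4.7 ]
```

```bash
python3 -m creep '[[[-0.1,0.16,4],[0,0,1.4]],[[-0.1,0.16,8],[0,0,2.8]],[[-0.1,0.16,12],[0,0,4.2]],[[-0.1,0.16,16],[0,0,4.7]],[[-0.1,0.16,20],[0,0,4.7]]]'; python3 go.py 498.7 -361.5 6 -32.8
```

```text
time_s: 1.35
eef_pos: [497.2, -362.5, 58.9]
ee_rot: [0.959, -0.282, -0.0, -0.0]
contact_force: [0.3, -1.2, -0.6]
gripper_width: 1.0
grasp_force: 0.0
t 1.35 pos [ 497.2 -362.5   58.9] psi -32.76 tilt [-0.0005  0.0004] F [ 0.3 -1.2 -0.6] w 1.0 g 0.0
shift cm [ 0.08 -0.16  5.29] turn [-0.    0.01  0.01]
```

```bash
python3 - <<'E'
from h import *
f=grab("top","t1");u,v=proj("top",[498,-361,32])[0].astype(int)
g=grab("side","s1");a,b=proj("side",[498,-361,32])[0].astype(int);print(u,v,a,b)
c=lambda i,u,v:cv2.resize(i[max(0,v-50):v+50,max(0,u-60):u+60],(600 if 0 else 396,330),interpolation=cv2.INTER_CUBIC)
cv2.imwrite("pics/c3.png",np.hstack([c(f,u,v),c(g,a,b)]))
E
```

```text
397 206 274 164
```

View pics/c3.png

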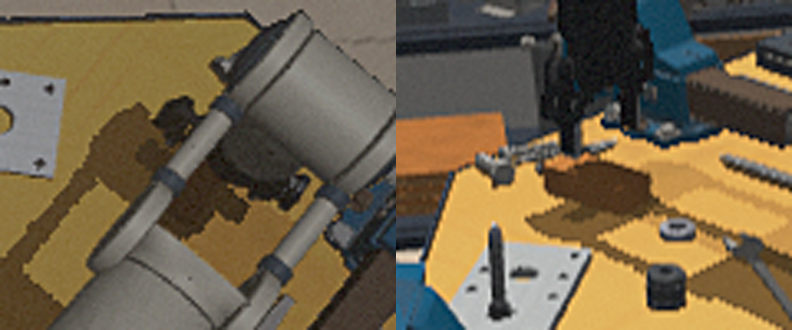

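The gripper is directly above the beech block with a finger on each long side (side crop: fingers at (570,140) and (630,110), block at (598,185)). Descend and close.

```bash
python3 -m creep '[[[0.1,-0.1,2],[0,0,0]],[[0.1,-0.1,4],[0,0,0]],[[0.1,-0.1,5.3],[0,0,0]],[[0.1,-0.1,5.3],[0,0,0]],[[0.1,-0.1,5.3],[0,0,0]]]'; python3 go.py;  python3 -m creep '[[[0,0,0],[0,0,0]],[[0,0,0],[0,0,0]],[[0,0,0],[0,0,0]],[[0,0,0],[0,0,0]],[[0,0,0],[0,0,0]]]' 0;  python3 -m creep '[[[0,0,0],[0,0,0]],[[0,0,0],[0,0,0]],[[0,0,0],[0,0,0]],[[0,0,0],[0,0,0]],[[0,0,0],[0,0,0]]]' 0; python3 go.py 545.3 -164.8 260 83.1
```

```text
time_s: 1.87
eef_pos: [499.2, -362.8, 9.3]
ee_rot: [0.96, -0.281, 0.0, 0.0]
contact_force: [0.5, -0.0, -0.0]
gripper_width: 1.003
grasp_force: 0.0
t 1.87 pos [ 499.2 -362.8    9.3] psi -32.61 tilt [ 0.     -0.0001] F [ 0.5 -0.  -0. ] w 1.003 g 0.0
time_s: 2.28
eef_pos: [499.8, -363.3, 10.2]
ee_rot: [0.96, -0.281, 0.001, 0.001]
contact_force: [0.0, 0.7, 6.5]
gripper_width: 0.55
grasp_force: 65.0
time_s: 2.7
eef_pos: [499.8, -363.3, 10.2]
ee_rot: [0.96, -0.281, 0.001, 0.001]
contact_force: [0.2, -0.5, 6.3]
gripper_width: 0.548
grasp_force: 65.0
t 2.7 pos [ 499.8 -363.3   10.2] psi -32.61 tilt [ 0.0023 -0.0019] F [ 0.2 -0.5  6.3] w 0.548 g 65.0
shift cm [ -6.79 -19.16 -25.  ] turn [ 4.000e-02 -2.000e-02 -2.314e+01]
```

```bash
python3 -m creep '[[[0,0,-2],[0,0,0]],[[0,0,-5],[0,0,0]],[[0,0,-9],[0,0,0]],[[0,0,-13],[0,0,0]],[[0,0,-16],[0,0,0]]]'; python3 -m creep '[[[-1.3,-4,0],[0,0,0]],[[-2.6,-8,0],[0,0,0]],[[-3.9,-12,0],[0,0,0]],[[-5.2,-15.6,0],[0,0,0]],[[-6.8,-19.2,0],[0,0,0]]]';for i in 1 2 3; do python3 -m creep '[[[0,0,0],[0,0,-1.4]],[[0,0,0],[0,0,-2.8]],[[0,0,0],[0,0,-4.2]],[[0,0,0],[0,0,-5.6]],[[0,0,0],[0,0,-7]]]' |grep -E 'time|force'; done; python3 go.py 545.6 -162.9 70 83.1
```

```text
time_s: 3.12
eef_pos: [499.1, -362.7, 171.7]
ee_rot: [0.96, -0.281, 0.001, 0.0]
contact_force: [0.2, -0.8, -1.2]
gripper_width: 0.544
grasp_force: 64.1
time_s: 3.53
eef_pos: [545.3, -162.3, 167.8]
ee_rot: [0.96, -0.281, -0.0, -0.0]
contact_force: [0.7, -0.1, -1.3]
gripper_width: 0.554
grasp_force: 64.1
time_s: 3.95
contact_force: [0.1, -0.1, -1.2]
grasp_force: 64.1
time_s: 4.37
contact_force: [-0.2, 0.3, -1.4]
grasp_force: 64.2
time_s: 4.78
contact_force: [-1.2, -0.3, -1.7]
grasp_force: 64.2
t 4.78 pos [ 544.9 -164.1  167.8] psi 72.73 tilt [-0.001   0.0004] F [-1.2 -0.3 -1.7] w 0.549 g 64.2
shift cm [0.14 0.04 9.78] turn [-0.01 -0.   -2.07]
```

```bash
python3 -m creep '[[[0.15,0,3],[0,0,-1.1]],[[0.15,0,6],[0,0,-2.1]],[[0.15,0,9],[0,0,-2.1]],[[0.15,0,9.8],[0,0,-2.1]],[[0.15,0,9.8],[0,0,-2.1]]]' >/dev/null;python3 -m creep '[[[0,0,0],[0,0,0]]]' >/dev/null; python3 go.py 545.6 -162.9 21 83.1; python3 - <<'E'
from h import *
f=grab("top","t2");u,v=proj("top",[546,-164,40])[0].astype(int)
g=grab("side","s2");a,b=proj("side",[546,-120,40])[0].astype(int);print(u,v,a,b)
c=lambda i,u,v:cv2.resize(i[max(0,v-50):v+50,max(0,u-60):u+60],(396,330),interpolation=cv2.INTER_CUBIC)
cv2.imwrite("pics/c4.png",np.hstack([c(f,u,v),c(g,a,b)]))
E
```

```text
t 5.28 pos [ 545.7 -162.8   70.9] psi 82.86 tilt [-0.0002  0.0001] F [ 0.3 -0.2 -1.2] w 0.546 g 64.0
shift cm [-0.01 -0.01  4.99] turn [-0.   -0.   -0.05]
337 190 249 194
```

View pics/c4.png

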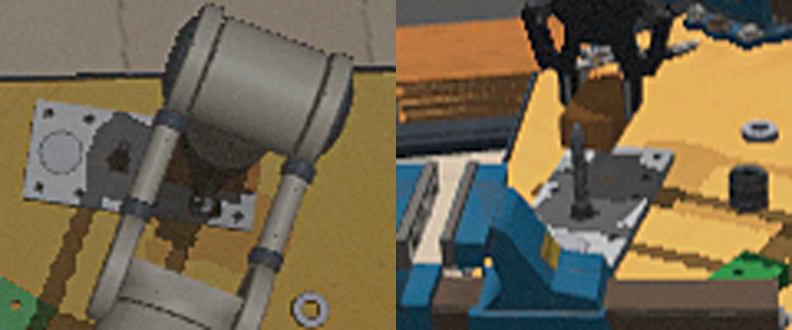

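The beech block is held over the hole end, along the plate (side crop (600,115)). Lower and release.

```bash
python3 -m creep '[[[0,0,2],[0,0,0]],[[0,0,3.8],[0,0,0]],[[0,0,4.6],[0,0,0]],[[0,0,4.9],[0,0,0]],[[0,0,4.9],[0,0,0]]]' ; python3 -m creep '[[[0,0,0],[0,0,0]],[[0,0,0],[0,0,0]]]' ; python3 -m creep '[[[0,0,0],[0,0,0]],[[0,0,0],[0,0,0]],[[0,0,0],[0,0,0]]]' 1 ;python3 -m creep '[[[0,0,-2],[0,0,0]],[[0,0,-6],[0,0,0]],[[0,0,-10],[0,0,0]],[[0,0,-14],[0,0,0]],[[0,0,-18],[0,0,0]]]';  python3 go.py 449.7 315.5 300 137.5
```

```text
time_s: 5.8
eef_pos: [546.3, -163.0, 22.8]
ee_rot: [0.75, 0.662, 0.0, 0.001]
contact_force: [0.6, -0.5, -0.5]
gripper_width: 0.549
grasp_force: 64.1
time_s: 5.97
eef_pos: [546.5, -163.1, 22.7]
ee_rot: [0.75, 0.662, 0.001, 0.001]
contact_force: [-0.6, -0.1, -1.6]
gripper_width: 0.544
grasp_force: 64.1
time_s: 6.22
eef_pos: [546.0, -162.9, 21.9]
ee_rot: [0.75, 0.662, 0.0, 0.0]
contact_force: [0.1, -0.3, 0.2]
gripper_width: 0.944
grasp_force: 0.0
time_s: 6.63
eef_pos: [545.4, -162.7, 203.4]
ee_rot: [0.75, 0.662, 0.0, 0.0]
contact_force: [0.7, -0.6, -0.5]
gripper_width: 1.002
grasp_force: 0.0
t 6.63 pos [ 545.4 -162.7  203.4] psi 82.88 tilt [ 0.0003 -0.0001] F [ 0.7 -0.6 -0.5] w 1.002 g 0.0
shift cm [ 46.26 -15.41  -9.67] turn [  0.     0.   -10.92]
```

```bash
python3 -m creep '[[[2,-0.7,-3.5],[0,0,0]],[[5,-1.7,-6],[0,0,0]],[[8.5,-2.8,-8],[0,0,0]],[[12,-4,-9.5],[0,0,0]],[[15.5,-5.2,-10],[0,0,0]]]'|grep eef; python3 -m creep '[[[3.8,-1.3,0],[0,0,0]],[[7.6,-2.5,0],[0,0,0]],[[11.4,-3.8,0],[0,0,0]],[[15.2,-5.1,0],[0,0,0]],[[19,-6.3,0],[0,0,0]]]'|grep eef; python3 -m creep '[[[3.8,-1.3,0],[0,0,-1.4]],[[7.6,-2.5,0],[0,0,-2.8]],[[11.8,-3.9,0],[0,0,-4.2]],[[11.8,-3.9,0],[0,0,-5.6]],[[11.8,-3.9,0],[0,0,-7]]]'|grep eef; python3 go.py 449.7 315.5 100 137.5; python3 - <<'E'
from m import *
f=cv2.resize(grab("top","t3"),None,fx=4,fy=4,interpolation=cv2.INTER_CUBIC)
h=cv2.cvtColor(f,cv2.COLOR_BGR2HSV).astype(int);H,S,V=h[...,0],h[...,1],h[...,2]
u=proj("top",[545,-164,44])[0]*4
mm,k=comp(f,(H<18)&(S>140)&(V>95),u);P=plane("top",(k+.5)/4-.5,44)[:,:2].astype(np.float32)
c,wh,a=cv2.minAreaRect(P);print(c,wh,a)
E
```

```text
eef_pos: [513.2, -1.3, 305.1]
eef_pos: [473.4, 195.6, 301.9]
eef_pos: [449.0, 318.4, 300.8]
t 7.88 pos [449.  318.4 300.8] psi 118.5 tilt [-0.0008 -0.0001] F [ 1.3 -0.7 -0.8] w 0.998 g 0.0
shift cm [-0.29 -0.06 20.08] turn [-0.01 -0.01 -3.8 ]
(545.6705932617188, -161.96359252929688) (103.92862701416016, 46.74086380004883) 82.59561920166016
```

```bash
python3 -m creep '[[[-0.3,0,4],[0,0,-1.4]],[[-0.3,0,8],[0,0,-2.8]],[[-0.3,0,12],[0,0,-3.8]],[[-0.3,0,16],[0,0,-3.8]],[[-0.3,0,20],[0,0,-3.8]]]' |grep eef;python3 -m creep '[[[0,0,2],[0,0,0]],[[0,0,4],[0,0,0]],[[0,0,5],[0,0,0]],[[0,0,5],[0,0,0]],[[0,0,5],[0,0,0]]]' |grep eef; python3 go.py 449.7 315.5 1 137.5; python3 - <<'E'
from h import *
f=grab("top","t4");u,v=proj("top",[450,315,20])[0].astype(int)
g=grab("side","s4");a,b=proj("side",[450,315,20])[0].astype(int)
c=lambda i,u,v:cv2.resize(i[max(0,v-50):v+50,max(0,u-60):u+60],(396,330),interpolation=cv2.INTER_CUBIC)
cv2.imwrite("pics/c5.png",np.hstack([c(f,u,v),c(g,a,b)]))
E
```

```text
eef_pos: [451.7, 312.6, 99.9]
eef_pos: [451.9, 312.9, 51.9]
t 8.77 pos [451.9 312.9  51.9] psi 136.8 tilt [0.0003 0.0001] F [-0.8  0.9  0.6] w 1.001 g 0.0
shift cm [0.33 0.04 5.09] turn [ 0.    0.   -0.14]
```

View pics/c5.png

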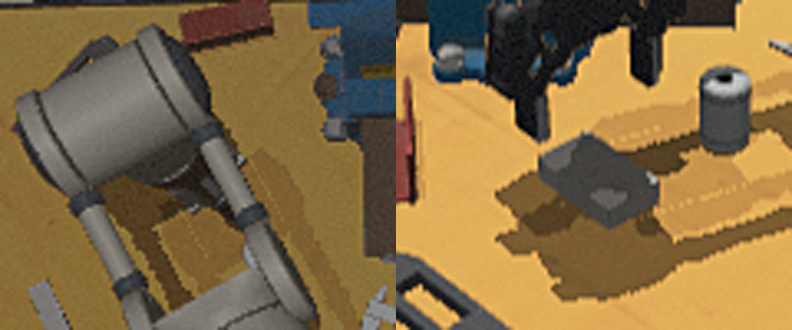

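Fingers at (535,125) and (648,70) straddle the steel block (600,180) across its width. Descend and grip.

```bash
python3 -m creep '[[[0.3,0,2],[0,0,-0.1]],[[0.3,0,4],[0,0,-0.1]],[[0.3,0,4.8],[0,0,-0.1]],[[0.3,0,5.1],[0,0,-0.1]],[[0.3,0,5.1],[0,0,-0.1]]]' |grep -E 'eef|contact';python3 -m creep '[[[0,0,0],[0,0,0]],[[0,0,0],[0,0,0]],[[0,0,0],[0,0,0]],[[0,0,0],[0,0,0]],[[0,0,0],[0,0,0]]]' 0;python3 go.py;python3 -m creep '[[[0,0,-1],[0,0,0]],[[0,0,-2],[0,0,0]],[[0,0,-3],[0,0,0]],[[0,0,-4],[0,0,0]],[[0,0,-5],[0,0,0]]]' ; python3 -m creep '[[[0,0,-4],[0,0,0]],[[0,0,-8],[0,0,0]],[[0,0,-12],[0,0,0]],[[0,0,-16],[0,0,0]],[[0,0,-20],[0,0,0]]]' |grep -E 'eef|for';python3 go.py 545.4 -164.8 260 83.1
```

```text
eef_pos: [449.5, 315.2, 0.6]
contact_force: [0.0, -0.6, -0.2]
time_s: 9.7
eef_pos: [450.1, 315.5, 1.8]
ee_rot: [0.363, 0.932, 0.001, 0.001]
contact_force: [-1.6, -0.9, 4.7]
gripper_width: 0.509
grasp_force: 65.2
t 9.7 pos [450.1 315.5   1.8] psi 137.38 tilt [0.0019 0.001 ] F [-1.6 -0.9  4.7] w 0.509 g 65.2
time_s: 10.12
eef_pos: [449.4, 315.1, 51.4]
ee_rot: [0.363, 0.932, 0.0, 0.0]
contact_force: [-0.1, -0.3, -6.0]
gripper_width: 0.511
grasp_force: 63.9
eef_pos: [448.9, 314.9, 253.1]
contact_force: [1.9, 0.5, -4.1]
grasp_force: 64.1
t 10.53 pos [448.9 314.9 253.1] psi 137.39 tilt [0.0006 0.0004] F [ 1.9  0.5 -4.1] w 0.509 g 64.1
shift cm [-39.57 -28.77  -0.7 ] turn [ 1.000e-02 -0.000e+00  1.086e+01]
```

```bash
python3 -m creep '[[[-3,-2.2,-2],[0,0,0]],[[-6,-4.4,-3.5],[0,0,0]],[[-9,-6.5,-5],[0,0,0]],[[-12.3,-8.9,-5],[0,0,0]],[[-15.5,-11.2,-5],[0,0,0]]]'|grep eef; python3 -m creep '[[[-3.2,-2.3,0],[0,0,0]],[[-6.4,-4.6,0],[0,0,0]],[[-9.6,-7,0],[0,0,0]],[[-12.8,-9.3,0],[0,0,0]],[[-15.5,-11.3,0],[0,0,0]]]'|grep eef; python3 -m creep '[[[-3.2,-2.3,0],[0,0,1.3]],[[-6.4,-4.6,0],[0,0,2.6]],[[-8.6,-6.3,0],[0,0,3.9]],[[-8.6,-6.3,0],[0,0,5.3]],[[-8.6,-6.3,0],[0,0,6.7]]]'|grep eef;python3 -m creep '[[[0,0,0],[0,0,1.4]],[[0,0,0],[0,0,2.8]],[[0,0,0],[0,0,4.1]],[[0,0,0],[0,0,4.1]],[[0,0,0],[0,0,4.1]]]'|grep eef; python3 go.py 545.4 -164.8 110 83.1
```

```text
eef_pos: [487.8, 126.2, 302.9]
eef_pos: [525.0, -63.0, 301.1]
eef_pos: [545.5, -167.1, 300.1]
eef_pos: [545.7, -164.9, 300.8]
t 12.2 pos [ 545.7 -164.9  300.8] psi 83.58 tilt [ 0.0003 -0.0001] F [ 0.4  1.3 -4.8] w 0.508 g 64.1
shift cm [ 1.000e-02 -4.000e-02  1.908e+01] turn [0.  0.  0.1]
```

```bash
python3 -m creep '[[[0.1,0,4],[0,0,0.1]],[[0.1,0,8],[0,0,0.1]],[[0.1,0,12],[0,0,0.1]],[[0.1,0,16],[0,0,0.1]],[[0.1,0,19],[0,0,0.1]]]' |grep eef;python3 -m creep '[[[0,0,2],[0,0,0]],[[0,0,4],[0,0,0]],[[0,0,5],[0,0,0]],[[0,0,5],[0,0,0]],[[0,0,5],[0,0,0]]]' |grep eef; python3 go.py 545.6 -164 45.5 83.1; python3 - <<'E'
from h import *
g=grab("side","s5");a,b=proj("side",[546,-150,40])[0].astype(int)
cv2.imwrite("pics/c6.png",cv2.resize(g[b-50:b+50,a-60:a+60],(600,500),interpolation=cv2.INTER_CUBIC))
E
```

```text
eef_pos: [544.6, -163.4, 106.5]
eef_pos: [546.0, -163.9, 60.7]
t 13.03 pos [ 546.  -163.9   60.7] psi 82.97 tilt [-0.0002  0.0001] F [ 1.  -0.6 -3.4] w 0.508 g 64.0
shift cm [-0.01 -0.04  1.52] turn [-0.   -0.   -0.03]
```

View pics/c6.png

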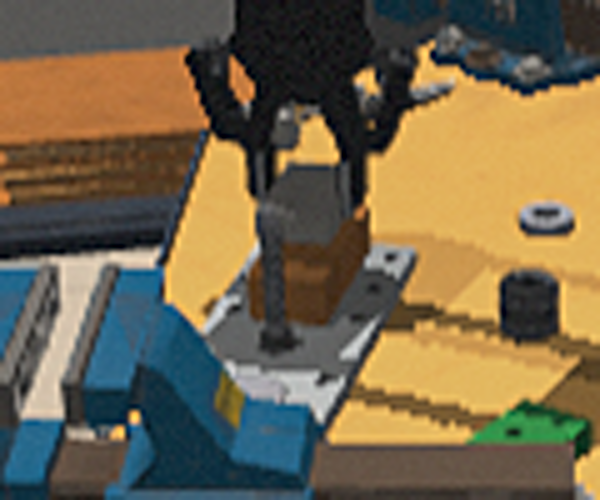

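The steel block (310,205) hangs in the fingers just above the beech (310,270), aligned. Lower and release, then go to the bright post.

```bash
python3 -m creep '[[[0,0,0.7],[0,0,0]],[[0,0,1.2],[0,0,0]],[[0,0,1.5],[0,0,0]],[[0,0,1.5],[0,0,0]],[[0,0,1.5],[0,0,0]]]' |grep -E 'eef|cont';python3 -m creep '[[[0,0,0.1],[0,0,0]],[[0,0,0.1],[0,0,0]],[[0,0,0.1],[0,0,0]]]' |grep -E 'eef|cont';  python3 -m creep '[[[0,0,0],[0,0,0]],[[0,0,0],[0,0,0]],[[0,0,0],[0,0,0]],[[0,0,0],[0,0,0]]]' 1 |grep -E 'eef|cont'; python3 -m creep '[[[0,0,-2],[0,0,0]],[[0,0,-6],[0,0,0]],[[0,0,-10],[0,0,0]],[[0,0,-14],[0,0,0]],[[0,0,-18],[0,0,0]]]'|grep eef;  python3 go.py 368.9 250.3 300 83.1
```

```text
eef_pos: [546.2, -164.1, 45.8]
contact_force: [-1.2, -0.0, -2.0]
eef_pos: [546.3, -164.1, 45.8]
contact_force: [-3.9, 1.9, 6.0]
eef_pos: [546.1, -164.0, 44.2]
contact_force: [-0.8, 0.5, -0.1]
eef_pos: [545.7, -163.9, 226.0]
t 14.5 pos [ 545.7 -163.9  226. ] psi 82.89 tilt [ 0. -0.] F [ 0.6 -0.  -0.1] w 1.0 g 0.0
shift cm [ 38.91 -22.67  -7.4 ] turn [ 0.    0.   -0.04]
```

```bash
python3 -m creep '[[[2,-1.2,-3],[0,0,0]],[[5,-3,-6],[0,0,0]],[[8.5,-5,-7.4],[0,0,0]],[[12,-7,-7.4],[0,0,0]],[[15.5,-9,-7.4],[0,0,0]]]'|grep eef; python3 -m creep '[[[3.5,-2,0],[0,0,0]],[[7,-4.1,0],[0,0,0]],[[10.5,-6.1,0],[0,0,0]],[[14,-8.2,0],[0,0,0]],[[17.5,-10.2,0],[0,0,0]]]'|grep eef; python3 -m creep '[[[3.5,-2,0],[0,0,0]],[[5.9,-3.5,0],[0,0,0]],[[5.9,-3.5,4],[0,0,0]],[[5.9,-3.5,8],[0,0,0]],[[5.9,-3.5,12],[0,0,0]]]'|grep eef;python3 -m creep '[[[0,0,3],[0,0,0]],[[0,0,6],[0,0,0]],[[0,0,8],[0,0,0]],[[0,0,8],[0,0,0]]]'|grep eef; python3 go.py 368.9 250.3 15 83.1; python3 - <<'E'
from m import *
im=grab("top","t6");grab("side","s6");f=cv2.resize(im,None,fx=4,fy=4,interpolation=cv2.INTER_CUBIC)
h=cv2.cvtColor(f,cv2.COLOR_BGR2HSV).astype(int);H,S,V=h[...,0],h[...,1],h[...,2]
u,v=proj("top",[545,-150,44])[0].astype(int)
mm,k=comp(f,(S<75)&(V>100),proj("top",[545,-175,62])[0]*4);P=plane("top",(k+.5)/4-.5,62)[:,:2].astype(np.float32)
print(cv2.minAreaRect(P))
cv2.imwrite("pics/c7.png",cv2.resize(np.hstack([im[v-40:v+40,u-50:u+50],im[200:280,160:260]]),None,fx=4,fy=4,interpolation=cv2.INTER_CUBIC))
E
```

```text
eef_pos: [476.3, 0.1, 300.2]
eef_pos: [396.0, 186.8, 298.5]
eef_pos: [369.6, 249.2, 177.5]
eef_pos: [367.3, 246.9, 92.9]
t 16.08 pos [367.3 246.9  92.9] psi 82.89 tilt [-0.0075 -0.0043] F [-0.3 -0.6  0. ] w 0.998 g 0.0
shift cm [0.4  0.17 7.78] turn [-0.08  0.06 -0.04]
((543.4383544921875, -105.93402099609375), (224.66490173339844, 99.31482696533203), 82.9742660522461)
```

View pics/c7.png

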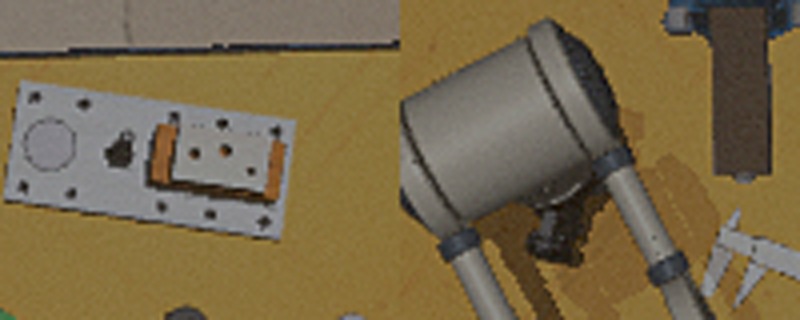

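The left crop shows both blocks stacked centred over the hole end, aligned with the plate; the right shows the gripper over the bright post. Continue.

```bash
python3 -m creep '[[[0.2,0.1,0],[0,0,0]],[[0.2,0.1,0],[0,0,0]]]'|grep eef;python3 go.py 368.9 250.3 15 83.1;  python3 - <<'E'
from h import *
im=grab("side","s7");u,v=proj("side",[369,250,40])[0].astype(int)
cv2.imwrite("pics/c8.png",cv2.resize(im[v-50:v+50,u-60:u+60],None,fx=4,fy=4,interpolation=cv2.INTER_CUBIC))
E
```

```text
eef_pos: [372.2, 250.9, 100.7]
t 16.35 pos [372.2 250.9 100.7] psi 82.89 tilt [0.0035 0.0021] F [-0.1 -0.5 -0.6] w 1.0 g 0.0
shift cm [-0.12 -0.35  8.57] turn [ 0.04 -0.03 -0.04]
```

View pics/c8.png

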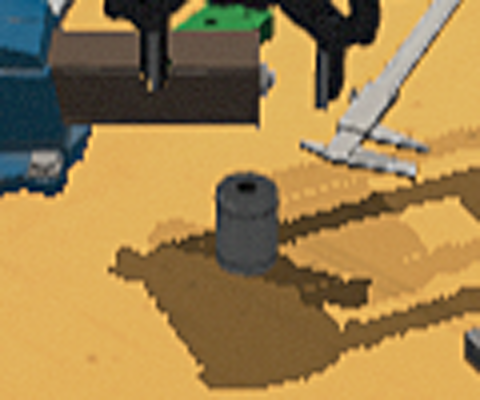

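```bash
python3 -m creep '[[[-0.1,-0.2,2],[0,0,0]],[[-0.1,-0.2,4],[0,0,0]],[[-0.1,-0.2,6],[0,0,0]],[[-0.1,-0.2,8],[0,0,0]],[[-0.1,-0.2,8.5],[0,0,0]]]'|grep eef;python3 -m creep '[[[0,0,0],[0,0,0]],[[0,0,0],[0,0,0]]]'|grep -E 'eef|contact'; python3 go.py 368.9 250.3 15 83.1;python3 -m creep '[[[0,0,0],[0,0,0]],[[0,0,0],[0,0,0]],[[0,0,0],[0,0,0]],[[0,0,0],[0,0,0]],[[0,0,0],[0,0,0]]]' 0;  python3 -m creep '[[[0,0,0],[0,0,0]],[[0,0,0],[0,0,0]]]' 0;python3 go.py 561.8 -27.5 300 83.1
```

```text
eef_pos: [367.8, 248.7, 11.1]
eef_pos: [369.5, 249.7, 14.7]
contact_force: [-0.9, -0.7, 1.2]
t 16.98 pos [369.5 249.7  14.7] psi 82.89 tilt [0.0013 0.0008] F [-0.9 -0.7  1.2] w 1.003 g 0.0
shift cm [ 0.05 -0.06 -0.03] turn [ 0.01 -0.01 -0.04]
time_s: 17.4
eef_pos: [369.2, 249.7, 14.3]
ee_rot: [0.75, 0.662, 0.001, -0.0]
contact_force: [-1.3, -0.6, 5.8]
gripper_width: 0.403
grasp_force: 60.5
time_s: 17.57
eef_pos: [369.2, 249.7, 14.3]
ee_rot: [0.75, 0.662, 0.001, 0.0]
contact_force: [-1.6, -0.8, 5.7]
gripper_width: 0.402
grasp_force: 60.5
t 17.57 pos [369.2 249.7  14.3] psi 82.89 tilt [0.001  0.0009] F [-1.6 -0.8  5.7] w 0.402 g 60.5
shift cm [-25.09  22.57 -28.57] turn [ 0.01 -0.01 -0.04]
```

```bash
python3 -m creep '[[[0,0,-2],[0,0,0]],[[0,0,-5],[0,0,0]],[[0,0,-9],[0,0,0]],[[0,0,-13],[0,0,0]],[[0,0,-17],[0,0,0]]]'|grep -E 'eef|grasp';  python3 -m creep '[[[0,0,-4],[0,0,0]],[[0,0,-8],[0,0,0]],[[-1,0.9,-11],[0,0,0]],[[-3.5,3.1,-11.5],[0,0,0]],[[-6.4,5.8,-11.5],[0,0,0]]]'|grep -E 'eef|grasp';  python3 -m creep '[[[-2.9,2.6,0],[0,0,0]],[[-5.8,5.2,0],[0,0,0]],[[-8.7,7.8,0],[0,0,0]],[[-11.6,10.4,0],[0,0,0]],[[-14.5,13,0],[0,0,0]]]'|grep -E 'eef|grasp';  python3 -m creep '[[[-2.9,2.6,0],[0,0,0]],[[-4.2,3.8,0],[0,0,0]],[[-4.2,3.8,0],[0,0,0]],[[-4.2,3.8,0],[0,0,0]]]'|grep -E 'eef|grasp';python3 go.py 561.8 -27.5 80 83.1
```

```text
eef_pos: [368.1, 248.8, 183.7]
grasp_force: 60.6
eef_pos: [418.9, 179.2, 301.4]
grasp_force: 60.7
eef_pos: [530.1, 16.7, 297.1]
grasp_force: 60.6
eef_pos: [562.1, -28.7, 296.2]
grasp_force: 61.0
t 19.15 pos [562.1 -28.7 296.2] psi 82.77 tilt [-0.0037  0.0006] F [-0.5  0.7 -3.5] w 0.401 g 61.0
shift cm [ 0.11  0.04 21.63] turn [-0.04 -0.   -0.07]
```

```bash
python3 -m creep '[[[0.1,0,4],[0,0,0]],[[0.1,0,8],[0,0,0]],[[0.1,0,12],[0,0,0]],[[0.1,0,16],[0,0,0]],[[0.1,0,20],[0,0,0]]]'|grep -E 'eef|grasp'; python3 -m creep '[[[0,0,1.5],[0,0,0]],[[0,0,3],[0,0,0]],[[0,0,4],[0,0,0]],[[0,0,4],[0,0,0]],[[0,0,4],[0,0,0]]]'|grep -E 'eef|grasp'; python3 go.py 561.8 -27.5 27.2 83.1;  python3 - <<'E'
from h import *
im=grab("side","s8");u,v=proj("side",[560,-50,40])[0].astype(int)
f=grab("top","t8");a,b=proj("top",[560,-50,40])[0].astype(int)
c=lambda i,u,v:cv2.resize(i[v-50:v+50,u-50:u+50],(400,400),interpolation=cv2.INTER_CUBIC)
cv2.imwrite("pics/c9.png",np.hstack([c(im,u,v),c(f,a,b)]))
E
```

```text
eef_pos: [561.2, -25.2, 96.5]
grasp_force: 61.1
eef_pos: [561.8, -26.0, 58.5]
grasp_force: 60.8
t 19.98 pos [561.8 -26.   58.5] psi 82.94 tilt [-0.0004  0.0002] F [-0.1  0.3 -3.3] w 0.406 g 60.8
shift cm [-0.15  0.02  3.13] turn [-0.   -0.   -0.03]
```

View pics/c9.png

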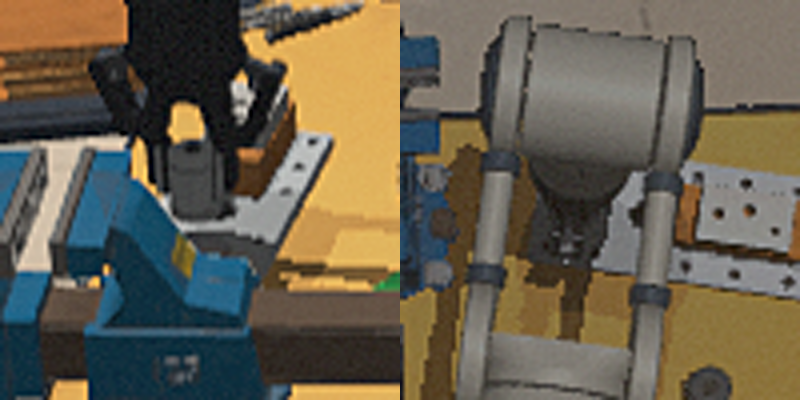

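The bright post hangs over the spot, clear of the vise (side crop (195,175)). Lower with a force check and release.

```bash
python3 -m creep '[[[-0.1,0,1.5],[0,0,0]],[[-0.1,0,2.6],[0,0,0]],[[-0.1,0,3.1],[0,0,0]],[[-0.1,0,3.1],[0,0,0]],[[-0.1,0,3.1],[0,0,0]]]'|grep -E 'eef|cont'; python3 -m creep '[[[0,0,0.1],[0,0,0]],[[0,0,0.1],[0,0,0]],[[0,0,0.1],[0,0,0]]]'|grep -E 'eef|cont'
```

```text
eef_pos: [562.1, -27.7, 27.5]
contact_force: [0.6, 0.1, -3.6]
eef_pos: [562.1, -27.7, 26.4]
contact_force: [-0.6, -0.3, -3.0]
```

```bash
python3 -m creep '[[[0,0,0],[0,0,0]],[[0,0,0],[0,0,0]],[[0,0,0],[0,0,0]],[[0,0,0],[0,0,0]]]' 1|grep -E 'eef|cont|wid'; python3 -m creep '[[[0,0,-2],[0,0,0]],[[0,0,-6],[0,0,0]],[[0,0,-10],[0,0,0]],[[0,0,-14],[0,0,0]],[[0,0,-18],[0,0,0]]]'|grep eef; python3 -m creep '[[[0,0,-4],[0,0,0]],[[0,0,-8],[0,0,0]],[[0,0,-10],[0,0,0]]]'|grep eef;  python3 go.py 490 150 310 83.1 521.4 454.2 310 140.3
```

```text
eef_pos: [562.4, -27.8, 26.9]
contact_force: [-0.2, -0.4, 0.3]
gripper_width: 0.946
eef_pos: [561.7, -27.7, 208.5]
eef_pos: [562.4, -27.8, 313.0]
t 21.75 pos [562.4 -27.8 313. ] psi 82.89 tilt [ 0.0082 -0.0009] F [ 0.5 -0.2  0.4] w 1.002 g 0.0
shift cm [16.75 -9.39  0.22] turn [ 0.09 -0.   -0.04]
shift cm [ 47.32 -10.04   0.22] turn [  0.09   0.05 -11.48]
```

```bash
python3 -m creep '[[[3.4,-1.9,0],[0,0,0]],[[6.8,-3.8,0],[0,0,0]],[[10.2,-5.7,0],[0,0,0]],[[13.6,-7.6,0],[0,0,0]],[[16.8,-9.4,0],[0,0,0]]]'|grep -E 'eef'; python3 -m creep '[[[4,-0.1,0],[0,0,0]],[[8,-0.2,0],[0,0,0]],[[12,-0.3,0],[0,0,0]],[[16,-0.4,0],[0,0,0]],[[20,-0.5,0],[0,0,0]]]'|grep eef; python3 -m creep '[[[4,-0.1,0],[0,0,-1.4]],[[8,-0.2,0],[0,0,-2.8]],[[10.5,-0.2,0],[0,0,-4.2]],[[10.5,-0.2,0],[0,0,-5.6]],[[10.5,-0.2,0],[0,0,-7]]]'|grep eef; python3 go.py 521.4 454.2 110 140.3
```

```text
eef_pos: [488.6, 152.2, 306.8]
eef_pos: [509.1, 351.7, 306.8]
eef_pos: [520.0, 456.2, 304.2]
t 23.0 pos [520.  456.2 304.2] psi 118.38 tilt [-0.002  -0.0015] F [-0.3 -0.3 -0.8] w 1.002 g 0.0
shift cm [-0.24  0.07 19.42] turn [-0.03 -0.   -4.38]
```

```bash
python3 -m creep '[[[-0.2,0,3],[0,0,-1.4]],[[-0.2,0,7],[0,0,-2.8]],[[-0.2,0,11],[0,0,-4.2]],[[-0.2,0,15],[0,0,-4.4]],[[-0.2,0,19],[0,0,-4.4]]]'|grep -E 'eef'; python3 -m creep '[[[0,0,2],[0,0,0]],[[0,0,4],[0,0,0]],[[0,0,5],[0,0,0]],[[0,0,5],[0,0,0]],[[0,0,5],[0,0,0]]]'|grep eef; python3 go.py 521.4 454.2 0 140.3;python3 - <<'E'
from m import *
im=grab("top","t9");g=grab("side","s9")
f=cv2.resize(im,None,fx=4,fy=4,interpolation=cv2.INTER_CUBIC)
a,b=proj("top",[555,-85,40])[0].astype(int);u,v=proj("side",[524,452,20])[0].astype(int)
cv2.imwrite("pics/c10.png",np.hstack([cv2.resize(im[b-40:b+40,a-40:a+40],(400,400),interpolation=cv2.INTER_CUBIC),cv2.resize(g[v-50:v+50,max(0,u-50):u+50],(400,400),interpolation=cv2.INTER_CUBIC)]))
E
```

```text
eef_pos: [521.2, 452.3, 114.8]
eef_pos: [521.4, 452.4, 66.7]
t 23.83 pos [521.4 452.4  66.7] psi 139.89 tilt [0. 0.] F [-0.8  0.7  1.8] w 0.999 g 0.0
shift cm [0.11 0.13 6.67] turn [ 0.   -0.   -0.08]
```

View pics/c10.png

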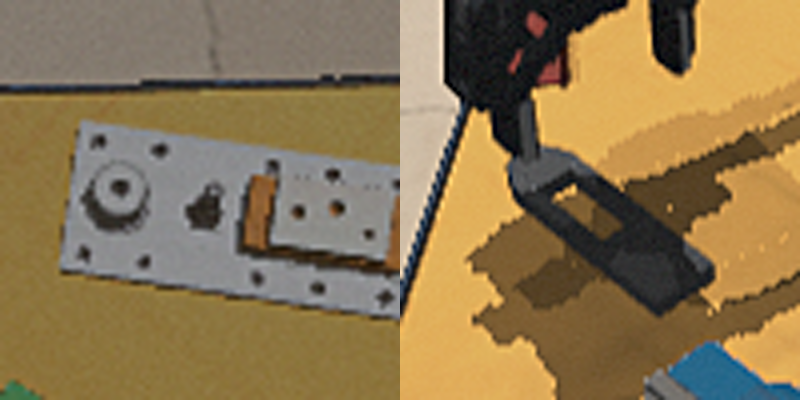

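```bash
python3 -m creep '[[[0.1,0.1,2.5],[0,0,-0.1]],[[0.1,0.1,5],[0,0,-0.1]],[[0.1,0.1,6.3],[0,0,-0.1]],[[0.1,0.1,6.8],[0,0,-0.1]],[[0.1,0.1,6.8],[0,0,-0.1]]]'|grep -E 'eef|cont'; python3 -m creep '[[[0,0,0],[0,0,0]],[[0,0,0],[0,0,0]]]'|grep -E 'eef|cont'; python3 go.py 521.4 454.2 -1.5 140.3;python3 -m creep '[[[0,0,0],[0,0,0]],[[0,0,0],[0,0,0]],[[0,0,0],[0,0,0]],[[0,0,0],[0,0,0]],[[0,0,0],[0,0,0]]]' 0;  python3 -m creep '[[[0,0,-0.5],[0,0,0]],[[0,0,-1],[0,0,0]],[[0,0,-2],[0,0,0]],[[0,0,-3],[0,0,0]],[[0,0,-3],[0,0,0]]]' 0;python3 go.py
```

```text
eef_pos: [520.8, 453.5, -2.5]
contact_force: [-0.2, -0.1, 0.0]
eef_pos: [522.2, 454.5, 0.7]
contact_force: [0.2, 0.1, 0.0]
t 24.52 pos [522.2 454.5   0.7] psi 140.39 tilt [0.0027 0.0021] F [0.2 0.1 0. ] w 1.002 g 0.0
shift cm [ 0.04 -0.08  0.22] turn [0.04 0.01 0.02]
time_s: 24.93
eef_pos: [521.7, 454.2, -0.7]
ee_rot: [0.339, 0.941, 0.001, 0.0]
contact_force: [1.2, 1.0, 10.0]
gripper_width: 0.427
grasp_force: 63.7
time_s: 25.35
eef_pos: [522.3, 454.6, 31.8]
ee_rot: [0.339, 0.941, 0.002, 0.001]
contact_force: [0.3, 0.3, -3.3]
gripper_width: 0.428
grasp_force: 61.9
t 25.35 pos [522.3 454.6  31.8] psi 140.38 tilt [0.0034 0.0027] F [ 0.3  0.3 -3.3] w 0.428 g 61.9
```

The left crop shows the bright post upright on the spot (120,190) and the blocks in place; the right showed the fingers straddling the strap, which is now gripped. Lift, travel, and check the stud's position numerically meanwhile.

```bash
python3 -m creep '[[[0,0,-4],[0,0,0]],[[0,0,-8],[0,0,0]],[[0,0,-12],[0,0,0]],[[0,0,-16],[0,0,0]],[[0,0,-20],[0,0,0]]]'|grep -E 'eef|grasp'; python3 -m creep '[[[0,0,-4],[0,0,1.4]],[[0,0,-8],[0,0,2.8]],[[0,0,-8],[0,0,4.2]],[[0,0,-8],[0,0,5.6]],[[0,0,-8],[0,0,7]]]'|grep -E 'eef|grasp';python3 -m creep '[[[0,0,0],[0,0,1.4]],[[0,0,0],[0,0,2.8]],[[0,0,0],[0,0,4.2]],[[0,0,0],[0,0,4.5]],[[0,0,0],[0,0,4.5]]]'|grep -E 'eef|grasp'; python3 go.py 490 150 310 83.1 556.6 -70.5 310 83.1; python3 - <<'E'
from h import *
for n,fn in (("side","side0"),("top","top0")):
    g=cv2.cvtColor(cv2.imread(f"pics/{fn}.png"),cv2.COLOR_BGR2GRAY).astype(int)
    for z in (30,45,60,75,90,97):
        u,v=proj(n,[554.8,-85.1,z])[0];r=int(round(v));c=int(round(u))
        print(n,z,(round(u,1),round(v,1)),g[r,c-7:c+8].tolist())
    print(proj(n,[554.8,-85.1,100]),proj(n,[564.8,-85.1,100]),proj(n,[554.8,-75.1,100]))
E
```

```text
eef_pos: [520.9, 453.5, 230.6]
grasp_force: 62.1
eef_pos: [521.4, 453.9, 310.2]
grasp_force: 62.1
eef_pos: [521.1, 453.7, 308.5]
grasp_force: 62.1
t 26.6 pos [521.1 453.7 308.5] psi 82.83 tilt [0.0002 0.0001] F [ 0.2 -0.2 -3.9] w 0.421 g 62.1
shift cm [-30.53   0.7   -0.16] turn [ 0.   -0.   -0.05]
shift cm [-51.57  10.06  -0.16] turn [ 0.   -0.   -0.05]
side 30 (np.float64(244.3), np.float64(203.4)) [195, 192, 188, 185, 190, 202, 21, 38, 34, 53, 167, 196, 188, 189, 184]
side 45 (np.float64(244.1), np.float64(198.9)) [191, 188, 187, 184, 191, 151, 37, 57, 45, 51, 206, 193, 191, 194, 196]
side 60 (np.float64(243.8), np.float64(194.2)) [187, 187, 192, 154, 164, 120, 29, 46, 30, 87, 201, 191, 178, 183, 146]
side 75 (np.float64(243.5), np.float64(189.5)) [180, 184, 183, 190, 198, 70, 46, 55, 48, 126, 199, 186, 184, 185, 182]
side 90 (np.float64(243.3), np.float64(184.8)) [180, 181, 181, 179, 182, 196, 44, 55, 65, 63, 161, 188, 180, 177, 178]
side 97 (np.float64(243.2), np.float64(182.6)) [181, 180, 177, 182, 183, 189, 133, 75, 80, 104, 191, 180, 178, 178, 180]
[[243.10505187 181.63670449
[... 157 characters left out ...]
 151, 143, 141, 143]
top 45 (np.float64(313.1), np.float64(186.6)) [143, 143, 152, 71, 37, 37, 41, 45, 45, 39, 147, 151, 143, 141, 143]
top 60 (np.float64(313.5), np.float64(185.8)) [144, 144, 147, 144, 134, 57, 38, 43, 39, 31, 153, 149, 141, 140, 143]
top 75 (np.float64(313.8), np.float64(185.0)) [144, 141, 147, 151, 106, 60, 46, 53, 44, 123, 145, 144, 141, 144, 141]
top 90 (np.float64(314.1), np.float64(184.2)) [141, 141, 142, 144, 149, 127, 57, 124, 109, 97, 138, 140, 137, 139, 138]
top 97 (np.float64(314.3), np.float64(183.8)) [141, 141, 142, 144, 149, 127, 57, 124, 109, 97, 138, 140, 137, 139, 138]
[[314.3605049  183.62497519]] [[314.40478643 180.4654964 ]] [[311.15236144 183.55023962]]
```

```bash
python3 -m creep '[[[-4,0.1,0],[0,0,0]],[[-8,0.2,0],[0,0,0]],[[-12,0.3,0],[0,0,0]],[[-16,0.4,0],[0,0,0]],[[-20,0.5,0],[0,0,0]]]'|grep -E 'eef|grasp'; python3 -m creep '[[[-4,0.1,0],[0,0,0]],[[-8,0.2,0],[0,0,0]],[[-11.5,2,0],[0,0,0]],[[-15,4,0],[0,0,0]],[[-18.5,6,0],[0,0,0]]]'|grep -E 'eef|grasp'; python3 -m creep '[[[-3.8,1.2,0],[0,0,0]],[[-7.5,2.2,0],[0,0,0]],[[-11,3.1,0],[0,0,0]],[[-13,3.5,0],[0,0,0]],[[-13,3.5,0],[0,0,0]]]'|grep -E 'eef|grasp';python3 -m creep '[[[0,0,0],[0,0,0]],[[0,0,0],[0,0,0]],[[0,0,0],[0,0,0]]]' |grep eef; python3 go.py 556.2 -70.5 125 83.1
```

```text
eef_pos: [500.8, 253.0, 308.5]
grasp_force: 62.1
eef_pos: [537.8, 61.9, 309.4]
grasp_force: 62.2
eef_pos: [556.6, -74.2, 307.9]
grasp_force: 62.2
eef_pos: [556.6, -68.6, 308.7]
t 28.1 pos [556.6 -68.6 308.7] psi 83.0 tilt [0.0006 0.0003] F [ 0.1 -0.6 -3.8] w 0.425 g 62.2
shift cm [-0.2  -0.03 18.37] turn [ 0.01 -0.   -0.02]
```

```bash
python3 -m creep '[[[-0.2,0,4],[0,0,0]],[[-0.2,0,8],[0,0,0]],[[-0.2,0,12],[0,0,0]],[[-0.2,0,16],[0,0,0]],[[-0.2,0,18.8],[0,0,0]]]'|grep -E 'eef|grasp'; python3 -m creep '[[[0,0,0],[0,0,0]],[[0,0,0],[0,0,0]],[[0,0,0],[0,0,0]],[[0,0,0],[0,0,0]],[[0,0,0],[0,0,0]]]'|grep -E 'eef|grasp';python3 go.py 556.2 -70.5 108 83.1; python3 - <<'E'
from h import *
g=grab("side","s10");t=grab("top","t10");a,b=proj("top",[552,-60,115])[0].astype(int);u,v=proj("side",[555,-70,100])[0].astype(int)
print(a,b,u,v,proj("side",[554.3,-84.6,100]))
d=np.array([-.12,-.993,0]);e=np.array([.993,-.12,0]);T=np.array([556.2,-70.5,112]);
for nm,q in (("nose",T+71.7*d),("tailL",T-60.3*d+19*e),("tailR",T-60.3*d-19*e)): print(nm,proj("side",q),proj("top",q))
cv2.imwrite("pics/c11.png",np.hstack([cv2.resize(t[b-30:b+50,a-40:a+40],(395,395),interpolation=cv2.INTER_CUBIC),cv2.resize(g[v-40:v+40,u-40:u+40],(395,395),interpolation=cv2.INTER_CUBIC)]))
E
```

```text
eef_pos: [554.8, -69.9, 116.0]
grasp_force: 62.1
eef_pos: [558.0, -71.7, 123.8]
grasp_force: 62.2
t 28.93 pos [558.  -71.7 123.8] psi 82.91 tilt [ 0.0054 -0.001 ] F [ 0.4  0.2 -4.8] w 0.429 g 62.2
shift cm [ 0.1  -0.2   1.58] turn [ 0.06  0.   -0.04]
306 183 242 183 [[243.25037407 181.71834107]]
nose [[248.51788205 169.58285775]] [[332.91216369 185.6600094 ]]
tailL [[228.48537364 188.89185339]] [[291.46867811 173.64997128]]
tailR [[241.96277678 190.07975916]] [[289.75054828 185.62172427]]
```

View pics/c11.png

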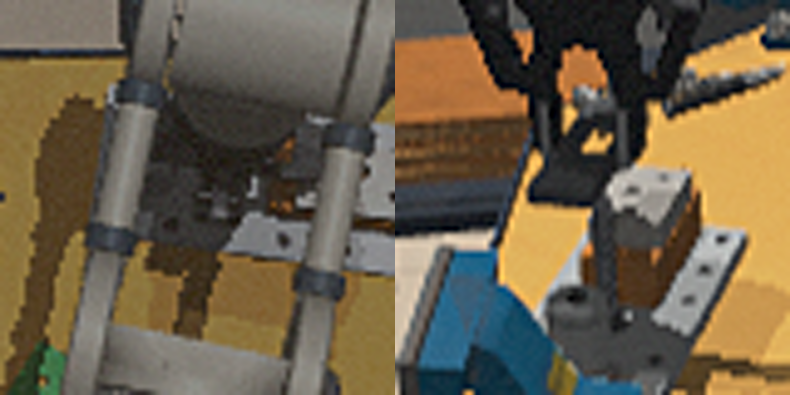

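The side crop shows the strap held level at (570,180), tail left corner at (528,200), above the stud (605,215). The post top (575,300) and blocks are beneath, undisturbed. I'll check lateral alignment from the pixel profile.

```bash
python3 -m creep '[[[0,-0.1,0],[0,0,0]],[[0,-0.1,0],[0,0,0]],[[0,-0.1,0],[0,0,0]],[[0,-0.1,0],[0,0,0]],[[0,-0.1,0],[0,0,0]]]'|grep eef; python3 go.py 556.2 -70.5 108 83.1; python3 - <<'E'
from h import *
s=ctrl.read_state();T=np.array(s["eef_pos"])+[0,0,0.7]
i=grab("side","s11");g=cv2.cvtColor(i,cv2.COLOR_BGR2GRAY).astype(int)
d=np.array([-.12,-.993,0]);e=np.array([.993,-.12,0])
for z in (2,5,8,11):
    L,Rr=[proj("side",T-60.3*d+k*19*e+[0,0,z])[0] for k in(1,-1)]
    print(z,L.round(1),Rr.round(1))
for r in range(175,190): print(r,g[r,222:252].tolist())
E
```

```text
eef_pos: [555.3, -71.5, 120.2]
t 29.45 pos [555.3 -71.5 120.2] psi 82.88 tilt [-0.0001  0.0001] F [-0.7  0.9 -3.6] w 0.425 g 62.3
shift cm [0.11 0.07 1.22] turn [-0.   -0.   -0.04]
2 [228.6 185.1] [242.1 186.3]
5 [228.5 184.1] [242.1 185.3]
8 [228.5 183.1] [242.  184.3]
11 [228.4 182.1] [242.  183.3]
175 [60, 58, 57, 58, 54, 67, 49, 172, 194, 155, 124, 60, 44, 47, 34, 36, 38, 37, 26, 57, 84, 86, 120, 47, 25, 28, 67, 72, 19, 8]
176 [63, 59, 55, 60, 58, 56, 64, 193, 186, 191, 189, 48, 46, 36, 29, 35, 37, 28, 33, 33, 26, 24, 22, 34, 34, 25, 57, 70, 33, 51]
177 [60, 73, 59, 69, 69, 40, 106, 190, 184, 190, 168, 34, 44, 42, 43, 34, 33, 33, 28, 38, 36, 34, 37, 34, 30, 30, 53, 57, 47, 128]
178 [60, 72, 60, 72, 69, 51, 176, 189, 187, 176, 83, 37, 44, 45, 51, 39, 46, 45, 39, 30, 33, 29, 35, 33, 36, 25, 93, 91, 93, 177]
179 [61, 64, 69, 57, 54, 66, 202, 189, 194, 119, 33, 42, 48, 50, 51, 49, 49, 46, 43, 45, 33, 26, 35, 30, 29, 85, 167, 162, 160, 190]
180 [62, 60, 64, 67, 36, 101, 190, 190, 163, 52, 39, 48, 46, 49, 48, 44, 42, 53, 48, 48, 46, 44, 34, 27, 57, 170, 207, 162, 158, 173]
181 [66, 65,
[... 521 characters left out ...]
]
185 [50, 57, 54, 68, 198, 188, 187, 171, 99, 112, 73, 81, 42, 47, 43, 16, 11, 19, 22, 32, 31, 31, 52, 63, 128, 144, 68, 38, 65, 159]
186 [27, 68, 40, 113, 193, 183, 183, 189, 172, 173, 158, 162, 150, 149, 150, 147, 147, 148, 111, 69, 26, 46, 51, 61, 64, 52, 59, 58, 63, 131]
187 [27, 70, 47, 178, 192, 182, 182, 183, 185, 188, 190, 190, 191, 192, 191, 193, 193, 198, 181, 92, 27, 56, 60, 42, 50, 65, 66, 70, 69, 64]
188 [45, 51, 52, 203, 189, 184, 182, 180, 185, 185, 182, 183, 184, 185, 185, 183, 183, 188, 194, 81, 29, 54, 53, 36, 49, 71, 68, 70, 66, 67]
189 [94, 31, 105, 195, 187, 184, 183, 183, 181, 185, 183, 184, 183, 182, 183, 182, 180, 185, 196, 89, 31, 50, 58, 55, 56, 71, 68, 71, 75, 69]
```

```bash
python3 -m creep '[[[0.1,0.15,0],[0,0,0]],[[0.1,0.15,0.5],[0,0,0]],[[0.1,0.15,1],[0,0,0]],[[0.1,0.15,1.5],[0,0,0]],[[0.1,0.15,1.5],[0,0,0]]]'|grep -E 'eef|cont'; python3 -m creep '[[[0,0,0.4],[0,0,0]],[[0,0,0.8],[0,0,0]],[[0,0,1.2],[0,0,0]],[[0,0,1.2],[0,0,0]],[[0,0,1.2],[0,0,0]]]'|grep -E 'eef|cont';python3 go.py 557 -70.5 61.5 83.1; python3 - <<'E'
from h import *
g=cv2.cvtColor(grab("side","s12"),cv2.COLOR_BGR2GRAY).astype(int);grab("top","t12")
T=np.array(ctrl.read_state()["eef_pos"])+[0,0,0.7];d=np.array([-.12,-.993,0]);e=np.array([.993,-.12,0])
print([proj("side",T-60.3*d+19*e+[0,0,z])[0].round(1) for z in(0,6,12)])
for r in range(186,194): print(r,g[r,224:252].tolist())
E
```

```text
eef_pos: [556.1, -70.6, 103.2]
contact_force: [-0.6, 0.2, -4.8]
eef_pos: [556.8, -70.7, 92.8]
contact_force: [-0.5, 0.5, -4.7]
t 30.33 pos [556.8 -70.7  92.8] psi 82.89 tilt [-0.0008  0.0001] F [-0.5  0.5 -4.7] w 0.426 g 62.3
shift cm [0.02 0.02 3.13] turn [-0.01 -0.   -0.04]
[array([228.6, 194.7]), array([228.4, 192.7]), array([228.3, 190.8])]
186 [38, 112, 194, 183, 183, 185, 185, 192, 184, 34, 32, 43, 27, 34, 33, 32, 27, 37, 34, 32, 40, 40, 34, 33, 65, 70, 52, 85]
187 [48, 179, 189, 184, 181, 183, 188, 200, 115, 37, 48, 47, 40, 35, 44, 33, 29, 35, 38, 34, 35, 36, 32, 38, 58, 65, 62, 65]
188 [54, 203, 188, 184, 184, 188, 198, 155, 30, 42, 47, 51, 47, 48, 49, 45, 42, 46, 33, 37, 37, 37, 26, 52, 66, 70, 71, 69]
189 [108, 195, 190, 183, 187, 190, 164, 49, 36, 47, 49, 47, 50, 47, 46, 48, 50, 51, 41, 35, 34, 37, 39, 69, 73, 68, 71, 70]
190 [166, 188, 183, 183, 189, 177, 80, 34, 45, 47, 52, 54, 46, 46, 46, 46, 51, 50, 52, 54, 33, 35, 54, 76, 71, 70, 71, 67]
191 [194, 184, 179, 185, 188, 127, 18, 40, 43, 48, 48, 44, 46, 48, 45, 50, 48, 52, 51, 42, 27, 31, 56, 77, 72, 72, 70, 71]
192 [192, 184, 184, 181, 187, 125, 15, 35, 34, 37, 40, 44, 40, 47, 43, 40, 46, 51, 43, 32, 36, 55, 42, 70, 63, 66, 64, 65]
193 [190, 184, 185, 185, 188, 148, 7, 21, 27, 32, 33, 35, 32, 34, 32, 30, 32, 40, 40, 27, 44, 61, 43, 59, 53, 57, 60, 59]
```

```bash
python3 -m creep '[[[0,0.08,0.3],[0,0,0]],[[0,0.08,0.7],[0,0,0]],[[0,0.08,1.1],[0,0,0]],[[0,0.08,1.5],[0,0,0]],[[0,0.08,1.5],[0,0,0]]]'|grep -E 'eef|cont'; python3 -m creep '[[[0,0,0.4],[0,0,0]],[[0,0,0.8],[0,0,0]],[[0,0,1.1],[0,0,0]],[[0,0,1.1],[0,0,0]],[[0,0,1.1],[0,0,0]]]'|grep -E 'eef|cont';python3 go.py 557 -70.5 61.5 83.1
```

```text
eef_pos: [557.1, -70.7, 76.7]
contact_force: [-0.8, -0.9, -4.5]
eef_pos: [557.6, -70.8, 66.9]
contact_force: [0.2, -0.2, -4.1]
t 31.27 pos [557.6 -70.8  66.9] psi 82.89 tilt [-0.0006  0.0001] F [ 0.2 -0.2 -4.1] w 0.428 g 62.3
shift cm [ 0.02 -0.06  0.54] turn [-0.01 -0.   -0.04]
```

```bash
python3 -m creep '[[[0,0,0.2],[0,0,0]],[[0,0,0.35],[0,0,0]],[[0,0,0.4],[0,0,0]],[[0,0,0.4],[0,0,0]],[[0,0,0.4],[0,0,0]]]'|grep -E 'eef|cont'; python3 -m creep '[[[0,0,0.1],[0,0,0]],[[0,0,0.1],[0,0,0]],[[0,0,0.1],[0,0,0]]]'|grep -E 'eef|cont'
```

```text
eef_pos: [557.8, -70.8, 63.3]
contact_force: [1.1, 0.3, -3.2]
eef_pos: [557.8, -70.8, 62.2]
contact_force: [0.4, 0.5, -4.3]
```

```bash
python3 -m creep '[[[0,0,0.1],[0,0,0]],[[0,0,0.1],[0,0,0]],[[0,0,0.1],[0,0,0]]]'|grep -E 'eef|cont'; python3 -m creep '[[[0,0,0.05],[0,0,0]],[[0,0,0.05],[0,0,0]],[[0,0,0.05],[0,0,0]]]'|grep -E 'eef|cont'
```

```text
eef_pos: [557.8, -70.8, 61.3]
contact_force: [0.1, 0.0, -3.6]
eef_pos: [557.9, -70.8, 61.2]
contact_force: [-1.5, 0.8, 0.1]
```

```bash
python3 -m creep '[[[0,0,0],[0,0,0]],[[0,0,0],[0,0,0]],[[0,0,0],[0,0,0]],[[0,0,0],[0,0,0]],[[0,0,0],[0,0,0]]]' 1|grep -E 'eef|cont|wid'; python3 -m creep '[[[0,0,-1],[0,0,0]],[[0,0,-3],[0,0,0]],[[0,0,-6],[0,0,0]],[[0,0,-10],[0,0,0]],[[0,0,-14],[0,0,0]]]'|grep eef; python3 go.py 411.3 -278 200 83.1;  python3 go.py 411.3 -278 80 83.1
```

```text
eef_pos: [558.0, -70.8, 61.0]
contact_force: [-0.5, 0.4, -0.3]
gripper_width: 1.001
eef_pos: [557.1, -70.7, 202.2]
t 33.27 pos [557.1 -70.7 202.2] psi 82.89 tilt [-0.0015  0.0003] F [ 0.2 -1.1 -0.2] w 1.0 g 0.0
shift cm [-22.38 -11.9    0.23] turn [-0.02 -0.   -0.04]
t 33.27 pos [557.1 -70.7 202.2] psi 82.89 tilt [-0.0015  0.0003] F [ 0.2 -1.1 -0.2] w 1.0 g 0.0
shift cm [-22.38 -11.88  12.23] turn [-0.02 -0.   -0.04]
```

```bash
python3 -m creep '[[[-3.4,-1.8,0],[0,0,0]],[[-6.8,-3.6,0],[0,0,0]],[[-10.2,-5.4,0],[0,0,0]],[[-13.6,-7.2,0],[0,0,0]],[[-17,-9,0],[0,0,0]]]'|grep -E 'eef'; python3 -m creep '[[[-3,-1.6,1],[0,0,0]],[[-5.4,-2.9,4],[0,0,0]],[[-5.4,-2.9,8],[0,0,0]],[[-5.4,-2.9,11],[0,0,0]],[[-5.4,-2.9,12],[0,0,0]]]'|grep eef; python3 -m creep '[[[0,0,0],[0,0,0]],[[0,0,0],[0,0,0]],[[0,0,0],[0,0,0]]]'|grep eef; python3 go.py 411.3 -278 2 83.1; python3 - <<'E'
from h import *
g=grab("side","s13");t=grab("top","t13");u,v=proj("side",[560,-70,70])[0].astype(int);a,b=proj("top",[555,-75,70])[0].astype(int)
G=cv2.cvtColor(g,cv2.COLOR_BGR2GRAY).astype(int)
p=proj("side",[411.3,-278,8])[0];print("washer side pred",p)
m=proj("side",[[411.3,-278,0],[411.3,-278,60]]);print(m)
cv2.imwrite("pics/c12.png",np.hstack([cv2.resize(x,(395,395),interpolation=cv2.INTER_CUBIC) for x in (t[b-30:b+30,a-30:a+30],g[v-40:v+40,u-25:u+55])]))
E
```

```text
eef_pos: [446.3, -229.5, 202.0]
eef_pos: [409.5, -277.4, 76.1]
eef_pos: [413.4, -278.9, 83.8]
t 34.35 pos [ 413.4 -278.9   83.8] psi 82.93 tilt [ 0.0034 -0.0027] F [ 0.5 -0.1  0. ] w 1.0 g 0.0
shift cm [ 0.09 -0.25  8.18] turn [ 0.04  0.03 -0.03]
washer side pred [298.46302168 182.79172723]
[[298.45786176 185.03299417]
 [298.49715806 167.96421819]]
```

View pics/c12.png

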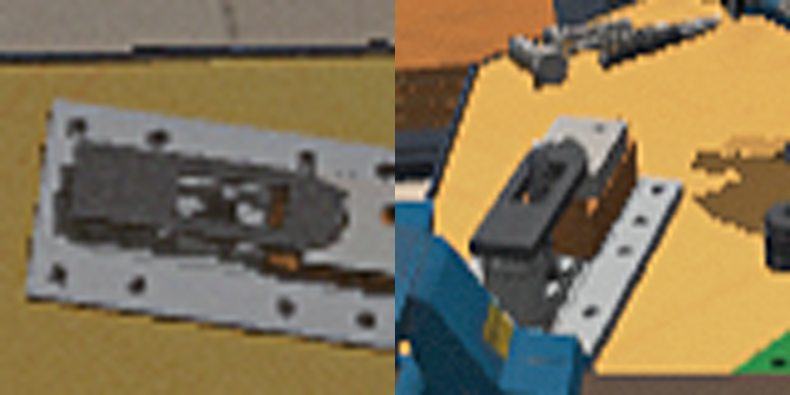

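The top crop shows the strap lying along the plate from the post (90,200) to the steel block (348,215) with the stud in its slot (225,205), and the side crop shows it level. Check nose overlap numerically, then grasp the washer.

```bash
python3 - <<'E'
from h import *
t=cv2.imread("pics/t13.png");hsv=cv2.cvtColor(t,cv2.COLOR_BGR2HSV)
O=np.array([554.6,-84.9]);d=np.array([-.12,-.993]);e=np.array([.993,-.12])
def prof(lat,z,xs):
    P=np.array([[*(O+x*d+lat*e),z] for x in xs]);uv=proj("top",P).astype(np.float32)
    b=cv2.remap(hsv,uv[:,:1],uv[:,1:],cv2.INTER_LINEAR)[:,0,:].astype(int);return b
xs=range(24,76,3)
for lat,z in((0,74),(-4,74),(4,74),(-20,62),(-17,62),(17,62),(20,62)):
    b=prof(lat,z,xs);print(lat,z,"S/V",[f"{x}:{s}/{v}" for x,(h,s,v) in zip(xs,b)])
# washer now: seen in side?
E
```

```text
0 74 S/V ['24:136/68', '27:150/80', '30:40/61', '33:18/68', '36:25/74', '39:9/75', '42:4/74', '45:15/75', '48:14/72', '51:12/72', '54:9/80', '57:42/67', '60:45/93', '63:7/146', '66:9/145', '69:9/144', '72:9/143', '75:23/142']
-4 74 S/V ['24:157/81', '27:173/75', '30:27/68', '33:10/71', '36:13/71', '39:25/73', '42:14/73', '45:10/71', '48:9/72', '51:10/73', '54:26/73', '57:51/76', '60:35/112', '63:8/146', '66:12/143', '69:7/141', '72:8/143', '75:3/142']
4 74 S/V ['24:115/58', '27:143/61', '30:81/57', '33:10/70', '36:22/72', '39:16/72', '42:21/71', '45:25/74', '48:31/77', '51:10/70', '54:6/70', '57:18/86', '60:12/125', '63:5/146', '66:9/145', '69:12/143', '72:18/141', '75:71/131']
-20 62 S/V ['24:102/59', '27:128/76', '30:175/78', '33:146/89', '36:154/99', '39:126/69', '42:49/103', '45:11/146', '48:14/150', '51:25/132', '54:24/118', '57:14/110', '60:14/116', '63:6/127', '66:8/130', '69:3/150', '72:16/138', '75:23/123']
-17 62 S/V ['24:122/40', '27:102/47', '30:73/48', '33:69/57', '36:95/58', '39:81/51', '42:25/94', '45:3/145', '48:3/159', '51:3/157', '54:3/152', '57:4/150', '60:4/148', '63:3/147', '66:3/147', '69:5/146', '72:6/149', '75:4/149']
17 62 S/V ['24:14/72', '27:12/70', '30:11/72', '33:17/75', '36:17/69', '39:11/68', '42:14/72', '45:16/74', '48:19/78', '51:11/79', '54:21/110', '57:20/126', '60:17/140', '63:14/144', '66:12/143', '69:11/143', '72:12/143', '75:12/143']
20 62 S/V ['24:21/75', '27:25/72', '30:19/70', '33:9/78', '36:9/81', '39:12/74', '42:13/80', '45:9/105', '48:15/124', '51:11/142', '54:15/145', '57:16/146', '60:16/143', '63:16/144', '66:15/145', '69:13/144', '72:12/145', '75:15/147']
```

```bash
python3 -m creep '[[[0.1,-0.2,2.5],[0,0,0]],[[0.1,-0.2,5],[0,0,0]],[[0.1,-0.2,7],[0,0,0]],[[0.1,-0.2,7.8],[0,0,0]],[[0.1,-0.2,7.8],[0,0,0]]]'|grep -E 'eef|cont'; python3 -m creep '[[[0,0,0],[0,0,0]],[[0,0,0],[0,0,0]],[[0,0,0],[0,0,0]],[[0,0,0],[0,0,0]]]'|grep -E 'eef|cont'; python3 go.py 411.3 -278 -1 83.1
```

```text
eef_pos: [409.6, -276.4, 1.6]
contact_force: [-0.7, 1.1, 0.5]
eef_pos: [410.9, -277.7, 4.3]
contact_force: [-0.5, -0.6, 0.1]
t 35.2 pos [ 410.9 -277.7    4.3] psi 82.89 tilt [ 0.002  -0.0016] F [-0.5 -0.6  0.1] w 0.999 g 0.0
shift cm [-0.02  0.04  0.53] turn [ 0.03  0.01 -0.04]
```

```bash
python3 -m creep '[[[0,0,0.5],[0,0,0]],[[0,0,0.5],[0,0,0]],[[0,0,0.5],[0,0,0]]]'|grep -E 'eef|cont'; python3 -m creep '[[[0,0,0],[0,0,0]],[[0,0,0],[0,0,0]],[[0,0,0],[0,0,0]],[[0,0,0],[0,0,0]],[[0,0,0],[0,0,0]]]' 0|grep -E 'eef|cont|wid|gras'; python3 -m creep '[[[0,0,0],[0,0,0]],[[0,0,0],[0,0,0]],[[0,0,0],[0,0,0]],[[0,0,0],[0,0,0]]]' 1 |grep -E 'wid|eef'; for i in 1 2; do python3 -m creep '[[[0,0,0],[0,0,1.4]],[[0,0,0],[0,0,2.8]],[[0,0,0],[0,0,4.2]],[[0,0,0],[0,0,5.6]],[[0,0,0],[0,0,7]]]'|grep -E 'eef|cont'; done;python3 -m creep '[[[0,0,0],[0,0,1.3]],[[0,0,0],[0,0,2.6]],[[0,0,0],[0,0,4]],[[0,0,0],[0,0,4]],[[0,0,0],[0,0,4]]]'|grep -E 'eef|cont'; python3 go.py 411.1 -277.9 -1 -6.9
```

```text
eef_pos: [409.9, -276.9, -2.6]
contact_force: [-0.4, 0.1, -1.1]
eef_pos: [410.8, -277.8, -0.5]
contact_force: [-0.4, -1.0, 12.4]
gripper_width: 0.388
grasp_force: 63.1
eef_pos: [409.9, -276.9, -2.6]
gripper_width: 0.929
eef_pos: [410.0, -277.0, -2.5]
contact_force: [1.0, -0.3, -0.5]
eef_pos: [409.9, -277.0, -2.5]
contact_force: [0.7, -0.5, -0.5]
eef_pos: [410.0, -277.0, -2.4]
contact_force: [1.2, 0.4, -0.2]
t 37.45 pos [ 410.  -277.    -2.4] psi -6.91 tilt [-0.0003  0.0002] F [ 1.2  0.4 -0.2] w 1.002 g 0.0
shift cm [ 0.12  0.07 -0.14] turn [-0.  0. -0.]
```

```bash
python3 -m creep '[[[0,0,-0.1],[0,0,0]],[[0,0,-0.1],[0,0,0]],[[0,0,-0.1],[0,0,0]],[[0,0,-0.1],[0,0,0]],[[0,0,-0.1],[0,0,0]]]' 0|grep -E 'eef|cont|wid|gras';python3 -m creep '[[[0,0,-0.3],[0,0,0]],[[0,0,-1],[0,0,0]],[[0,0,-2],[0,0,0]],[[0,0,-3],[0,0,0]],[[0,0,-3],[0,0,0]]]'|grep -E 'eef|cont|wid|gras'; python3 -m creep '[[[0,0,-4],[0,0,0]],[[0,0,-8],[0,0,0]],[[0,0,-12],[0,0,0]],[[0,0,-15],[0,0,0]],[[0,0,-15],[0,0,0]]]'|grep -E 'eef|cont|wid|gras'; python3 go.py 555.2 -84.9 170 -6.9
```

```text
eef_pos: [410.5, -277.5, -0.3]
contact_force: [0.0, -0.1, 0.5]
gripper_width: 0.383
grasp_force: 59.6
eef_pos: [411.5, -278.1, 32.1]
contact_force: [-0.5, -0.4, -0.2]
gripper_width: 0.383
grasp_force: 59.6
eef_pos: [412.3, -278.8, 187.7]
contact_force: [0.6, -0.6, 0.1]
gripper_width: 0.387
grasp_force: 59.9
t 38.7 pos [ 412.3 -278.8  187.7] psi -7.11 tilt [ 0.0106 -0.0083] F [ 0.6 -0.6  0.1] w 0.387 g 59.9
shift cm [ 11.76 -21.02   1.76] turn [ 0.08 -0.13 -0.04]
```

```bash
python3 -m creep '[[[1.9,-3.4,0],[0,0,0]],[[3.8,-6.8,0],[0,0,0]],[[5.7,-10.2,0],[0,0,0]],[[7.6,-13.6,0],[0,0,0]],[[9.4,-16.8,0],[0,0,0]]]'|grep -E 'eef'; python3 -m creep '[[[1.5,-2.7,0],[0,0,0]],[[2.4,-4.2,1],[0,0,0]],[[2.4,-4.2,3],[0,0,0]],[[2.4,-4.2,4],[0,0,0]],[[2.4,-4.2,4.5],[0,0,0]]]'|grep eef; python3 -m creep '[[[0,0,0],[0,0,0]],[[0,0,0],[0,0,0]],[[0,0,0],[0,0,0]],[[0,0,0],[0,0,0]],[[0,0,0],[0,0,0]]]'|grep eef; python3 go.py 555.2 -84.9 125 -6.9
```

```text
eef_pos: [525.0, -120.3, 178.5]
eef_pos: [552.1, -83.0, 131.0]
eef_pos: [553.5, -83.8, 134.9]
t 39.95 pos [553.5 -83.8 134.9] psi -7.16 tilt [ 0.0018 -0.0003] F [ 0.2 -0.2 -0.4] w 0.384 g 59.9
shift cm [0.18 0.09 0.99] turn [ 0.   -0.02 -0.05]
```

```bash
python3 -m creep '[[[0.1,0.1,1],[0,0,0]],[[0.1,0.1,2],[0,0,0]],[[0.1,0.1,2.5],[0,0,0]],[[0.1,0.1,2.5],[0,0,0]],[[0.1,0.1,2.5],[0,0,0]]]'|grep -E 'eef'; python3 -m creep '[[[0,0,0],[0,0,0]],[[0,0,0],[0,0,0]],[[0,0,0],[0,0,0]],[[0,0,0],[0,0,0]],[[0,0,0],[0,0,0]]]'|grep eef; python3 go.py 555.2 -84.9 105 -6.9; python3 - <<'E'
from h import *
i=grab("side","s14");G=cv2.cvtColor(i,cv2.COLOR_BGR2GRAY).astype(int)
S=cv2.cvtColor(i,cv2.COLOR_BGR2HSV)[...,1].astype(int)
T=np.array(ctrl.read_state()["eef_pos"]);v=np.array([.97,.23,0])
c=ctrl.get_calibration("side")["position"];w=(T-c)[:2];w/=np.hypot(*w);p=np.array([-w[1],w[0],0])
for z in(1,5,10): print(z,[proj("side",T+k*18*p+[0,0,z])[0].round(1).tolist() for k in(-1,0,1)])
print("stud",proj("side",[[553.8,-84.6,100],[553.8,-84.6,85]]).round(1).tolist())
for r in range(171,190): print(r,G[r,230:258].tolist())
E
```

```text
eef_pos: [553.5, -84.3, 107.6]
eef_pos: [554.2, -84.5, 109.1]
t 40.78 pos [554.2 -84.5 109.1] psi -7.11 tilt [ 0.0005 -0.0001] F [ 0.3  0.2 -1. ] w 0.384 g 59.9
shift cm [0.1  0.03 0.41] turn [ 0.   -0.01 -0.04]
1 [[249.5, 178.2], [243.1, 178.5], [236.7, 178.9]]
5 [[249.4, 176.9], [243.0, 177.2], [236.6, 177.6]]
10 [[249.3, 175.3], [242.9, 175.6], [236.5, 176.0]]
stud [[243.4, 181.7], [243.7, 186.5]]
171 [106, 190, 184, 186, 189, 193, 203, 74, 4, 22, 19, 24, 15, 51, 75, 31, 23, 17, 24, 87, 197, 182, 179, 181, 179, 181, 180, 179]
172 [170, 186, 183, 181, 181, 185, 198, 72, 7, 30, 34, 21, 20, 50, 71, 44, 15, 21, 15, 90, 199, 182, 178, 178, 181, 179, 181, 180]
173 [189, 181, 180, 179, 180, 183, 191, 105, 11, 17, 33, 21, 25, 45, 70, 43, 40, 38, 20, 72, 197, 185, 180, 180, 180, 176, 183, 178]
174 [190, 183, 180, 178, 179, 182, 192, 131, 7, 17, 24, 25, 19, 49, 74, 49, 58, 57, 42, 76, 199, 183, 180, 178, 179, 179, 181, 178]
175 [188, 182, 180, 179, 182, 185, 191, 112, 5, 26, 20, 14, 24, 45, 68, 51, 67, 61, 56, 83, 196, 181, 179, 179, 182, 179, 179, 183]
176 [183, 176, 179, 180, 182, 183, 19
[... 1109 characters left out ...]
69, 66, 28, 30, 35, 33, 32, 29, 30, 72, 148, 158, 158, 147]
185 [179, 181, 184, 180, 180, 182, 180, 179, 182, 191, 151, 56, 48, 60, 59, 71, 27, 32, 34, 35, 36, 30, 32, 63, 127, 163, 164, 102]
186 [181, 181, 182, 182, 181, 181, 182, 184, 189, 176, 42, 23, 42, 54, 54, 65, 34, 43, 37, 35, 37, 37, 28, 33, 105, 165, 137, 47]
187 [181, 182, 181, 182, 181, 182, 182, 188, 196, 114, 18, 24, 50, 55, 58, 47, 31, 39, 35, 38, 32, 35, 26, 29, 90, 144, 64, 54]
188 [183, 183, 180, 182, 182, 181, 184, 192, 158, 19, 21, 29, 43, 57, 58, 40, 28, 32, 33, 35, 37, 30, 32, 35, 98, 95, 56, 61]
189 [183, 183, 182, 183, 185, 184, 191, 180, 49, 25, 26, 32, 40, 48, 55, 53, 48, 56, 32, 33, 32, 30, 33, 53, 71, 66, 60, 67]
```

```bash
python3 -m creep '[[[-0.06,0.02,0.3],[0,0,0]],[[-0.06,0.02,0.6],[0,0,0]],[[-0.06,0.02,0.9],[0,0,0]],[[-0.06,0.02,0.9],[0,0,0]],[[-0.06,0.02,0.9],[0,0,0]]]'|grep -E 'eef|cont'; python3 -m creep '[[[0,0,0.2],[0,0,0]],[[0,0,0.4],[0,0,0]],[[0,0,0.6],[0,0,0]],[[0,0,0.8],[0,0,0]],[[0,0,0.8],[0,0,0]]]'|grep -E 'eef|cont'; python3 go.py 553.6 -84.7 74 -6.9
```

```text
eef_pos: [553.2, -84.5, 99.2]
contact_force: [0.4, -1.2, -0.9]
eef_pos: [553.2, -84.5, 91.1]
contact_force: [0.1, 0.4, -1.1]
t 41.67 pos [553.2 -84.5  91.1] psi -7.11 tilt [-0.001   0.0002] F [ 0.1  0.4 -1.1] w 0.383 g 59.9
shift cm [0.05 0.01 1.71] turn [-0.    0.01 -0.04]
```

```bash
python3 -m creep '[[[0,0,0.3],[0,0,0]],[[0,0,0.6],[0,0,0]],[[0,0,0.9],[0,0,0]],[[0,0,1.1],[0,0,0]],[[0,0,1.1],[0,0,0]]]'|grep -E 'eef|cont'; python3 -m creep '[[[0,0,0.2],[0,0,0]],[[0,0,0.4],[0,0,0]],[[0,0,0.4],[0,0,0]],[[0,0,0.4],[0,0,0]]]'|grep -E 'eef|cont'; python3 go.py
```

```text
eef_pos: [553.1, -84.5, 79.9]
contact_force: [0.5, -0.0, -0.5]
eef_pos: [553.4, -84.6, 76.6]
contact_force: [-0.5, 0.2, -0.3]
t 42.42 pos [553.4 -84.6  76.6] psi -7.11 tilt [-0.0003  0.0001] F [-0.5  0.2 -0.3] w 0.385 g 59.9
```

```bash
python3 -m creep '[[[0,0,0.1],[0,0,0]],[[0,0,0.15],[0,0,0]],[[0,0,0.15],[0,0,0]],[[0,0,0.15],[0,0,0]]]'|grep -E 'eef|cont'; python3 -m creep '[[[0,0,0.05],[0,0,0]],[[0,0,0.05],[0,0,0]],[[0,0,0.05],[0,0,0]]]'|grep -E 'eef|cont'
```

```text
eef_pos: [553.4, -84.6, 75.3]
contact_force: [-0.3, 0.6, -0.6]
eef_pos: [553.5, -84.6, 74.7]
contact_force: [-0.0, -0.2, -0.4]
```

```bash
python3 -m creep '[[[0,0,0.05],[0,0,0]],[[0,0,0.05],[0,0,0]],[[0,0,0.05],[0,0,0]]]'|grep -E 'eef|cont'; python3 -m creep '[[[0,0,0],[0,0,0]],[[0,0,0],[0,0,0]],[[0,0,0],[0,0,0]],[[0,0,0],[0,0,0]],[[0,0,0],[0,0,0]]]' 1|grep -E 'eef|cont|wid'; python3 -m creep '[[[0,0,-1],[0,0,0]],[[0,0,-3],[0,0,0]],[[0,0,-6],[0,0,0]],[[0,0,-10],[0,0,0]],[[0,0,-13],[0,0,0]]]'|grep -E 'eef|cont'; python3 -m creep '[[[-2,3.4,0],[0,0,0]],[[-4,6.8,0],[0,0,0]],[[-6,10.2,0],[0,0,0]],[[-8,13.6,0],[0,0,0]],[[-10,17,0],[0,0,0]]]'|grep -E 'eef|cont'; python3 - <<'E'
from h import *
t=grab("top","t20");g=grab("side","s20")
def ring(n,i):
    hsv=cv2.cvtColor(i,cv2.COLOR_BGR2HSV)
    c=proj(n,[554.3,-84.6,84])[0];print(n,c.round(1));u,v=c.round().astype(int)
    for r in range(v-9,v+10): print(r,hsv[r,u-9:u+10,2].tolist())
ring("top",t);ring("side",g)
print(ctrl.read_state()["time_s"])
E
```

```text
eef_pos: [553.4, -84.6, 74.2]
contact_force: [-0.8, 0.2, -0.8]
eef_pos: [553.5, -84.6, 74.4]
contact_force: [0.4, -0.6, -0.1]
gripper_width: 0.994
eef_pos: [553.5, -84.6, 207.9]
contact_force: [0.3, -0.7, 1.0]
eef_pos: [432.0, -241.9, 205.5]
contact_force: [0.8, -0.3, -0.3]
top [313.8 184.7]
176 [96, 149, 150, 142, 145, 143, 146, 142, 144, 143, 146, 147, 146, 139, 144, 146, 147, 147, 146]
177 [155, 151, 146, 150, 148, 147, 146, 148, 148, 145, 145, 147, 145, 145, 146, 144, 145, 144, 146]
178 [80, 72, 92, 122, 120, 110, 146, 147, 148, 148, 147, 148, 146, 150, 151, 151, 148, 145, 145]
179 [75, 61, 62, 58, 58, 64, 60, 77, 69, 84, 121, 113, 107, 144, 152, 151, 146, 151, 149]
180 [70, 73, 68, 73, 65, 63, 88, 134, 136, 131, 135, 98, 68, 53, 68, 69, 94, 119, 119]
181 [65, 75, 54, 62, 49, 81, 138, 146, 140, 144, 143, 144, 117, 69, 61, 67, 64, 60, 66]
182 [71, 75, 125, 156, 135, 140, 148, 131, 79, 65, 100, 141, 148, 109, 75, 72, 72, 84, 68]
183 [71, 74, 58, 68, 135, 141, 112, 58, 64, 104, 81, 70, 148, 151, 89, 60, 46, 35, 39]
184 [69, 72, 57, 56, 142, 152, 77, 53, 51, 142, 112, 38, 151, 148, 9
[... 1921 characters left out ...]
145, 81, 78, 26, 33]
189 [227, 234, 229, 71, 110, 145, 160, 176, 152, 152, 179, 154, 144, 111, 57, 59, 45, 28, 54]
190 [231, 242, 154, 69, 57, 62, 88, 116, 118, 123, 116, 78, 57, 57, 62, 45, 29, 42, 68]
191 [237, 197, 87, 85, 50, 64, 65, 63, 61, 59, 61, 57, 60, 56, 63, 33, 37, 69, 74]
192 [227, 85, 88, 76, 26, 48, 147, 56, 61, 54, 65, 74, 81, 78, 53, 24, 57, 73, 70]
193 [163, 88, 88, 69, 51, 63, 171, 57, 46, 57, 69, 92, 92, 78, 30, 39, 72, 70, 70]
194 [92, 91, 92, 85, 85, 86, 111, 74, 74, 77, 84, 96, 87, 38, 27, 52, 70, 71, 77]
195 [92, 92, 90, 87, 89, 88, 90, 92, 93, 91, 91, 97, 60, 31, 50, 87, 73, 69, 74]
196 [88, 87, 90, 88, 87, 84, 91, 87, 90, 92, 96, 85, 30, 35, 75, 93, 80, 73, 77]
44.6
```

```bash
python3 -m creep '[[[0,0,0],[0,0,0]],[[0,0,0],[0,0,0]],[[0,0,0],[0,0,0]],[[0,0,0],[0,0,0]],[[0,0,0],[0,0,0]]]'|grep -E 'eef|cont'; python3 -c "
from bench import ctrl
print(ctrl.close_job())"
```

```text
eef_pos: [433.8, -239.9, 204.2]
contact_force: [-0.4, 1.3, 0.6]
the job is handed in; nothing more can be done
None
```

The job is handed in after about 45 s, in the order asked: both blocks over the drill hole, the bright post on the round spot, the strap over the stud with its nose covering about 16 mm of the steel block, and the washer over the stud on the strap; `ctrl.close_job()` gave no verdict.

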